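Clamp a test board in the spring board vice

TASK

Take the long circuit board off its foam block and clamp it in the spring board vice, parts side up: tuck one end under the lip of a jaw and push that jaw back on its springs, lower the other end until it lies on the other jaw's ledge inside the lip, then ease the board back under that lip so that it ends held by both jaws, level and centred. Be gentle: never press the board or the gripper hard against the vice or let the springs snap a jaw in, and leave the other things on the bench alone.

Things in the scene. Friction and masses are not known exactly. Their poses are not given: they have to be found in the camera images.
- board: The job: stiff green circuit board, 110 x 56 x 3.2 mm, 0.06 to 0.13 kg, on the foam block, parts side up; 26 mm square heat sink (9 mm tall) in its middle, other parts no taller. Origin: centre of its flat underside; x along its length, y across, z up. Both ends are bare for 10 mm. Take it by its long edges at mid-length. Either end may go into either jaw.
- foam: Fixed black foam block, 84 x 36 x 30 mm, under the board, which overhangs it by 8 mm or more along each long edge. Origin: centre of its underside; x along its length, z up.
- vice: Spring board vice, fixed: grey base plate 250 x 80 x 10 mm, end brackets 49 mm tall, two 8 mm rods (y = +-18 mm, 26 mm up), and on the rods two facing aluminium jaws, 46 mm wide, 51 mm tall. Origin: centre of the base's underside; x along the rods from jaw_b to jaw_a, z up. Board home: both jaws pushed back about 3.5 mm by balanced springs, board origin at x = 0, y = 0, z = 42 mm.
- groove_a (a point): Bottom of jaw_a's groove (a level steel pin), at ledge height (42 mm), mid-width; at rest at vice x = +51.5 mm; moves with the jaw. The slot is 5 mm high: ledge below, reaching 11.5 mm from here towards the other jaw; lip above (underside 47, top 51 mm up), reaching 5.3 mm, so 6 mm of ledge lie open above. Edges are square: a board pressed on a lip will not snap in.
- groove_b (a point): The same point of jaw_b's groove, the mirror image of jaw_a's; at rest at vice x = -51.5 mm. At rest the groove bottoms are 103 mm apart, 7 mm less than the board's length. Before the board's second end can drop inside this lip, jaw_a must be pushed back at least 12.5 mm (and the other way round).
- jaw_a (a joint): Push-back of the jaw at the vice's +x end, along the vice's +x, in m: 0 at rest, 0.0155 at its hard stop. Spring: 1.5 N at rest, rising 0.5 N per mm to 9.2 N at the stop; rigid beyond. Let go when pushed back, it snaps (a jaw should not spring in faster than 0.2 m/s). Board and vice should never press on each other with more than about 25 N.
- jaw_b (a joint): Push-back of the jaw at the vice's -x end, along the vice's -x, in m: 0 at rest, 0.0155 at its hard stop; the same spring as jaw_a's.
- spare_board: Bystander: a smaller green circuit board, 60 x 42 x 4 mm, flat on the bench. Origin: centre of its underside.
- mount0: Bystander: a resin-mounted specimen puck, 30 mm across, 18 mm tall. Origin: centre of its underside.
- mount1: Bystander: a second such puck, 30 mm across, 18 mm tall. Origin: centre of its underside.
- tweezers: Bystander: steel tweezers, 110 mm long, 4 mm thick, flat on the bench. Origin: near the middle of the underside.
- screwdriver: Bystander: a screwdriver 150 mm long lying on the bench.
- caliper: Bystander: a steel caliper, 200 mm long, flat on the bench.
- cleaner: Bystander: a white plastic bottle, 52 mm across, 130 mm tall, standing. Origin: centre of its underside.
- mouse: Bystander: a black computer mouse, 100 x 56 x 34 mm.
Mind the look-alikes: they are no part of the job. Leave any blue look-alike of the board alone.

How it is judged:
By the outcome, as a careful person would: the job done as asked, in the order asked, and still so for the second after the job is handed in, with the robot touching nothing.
It also fails if it takes over 72 s, if anything falls off the work surface, if the arm or the gripper's body presses on something with over 40 N, if the wrist force passes 120 N, or if a joint passes its speed limit or range.

ROBOT

A 6-joint arm with a two-finger parallel gripper is mounted at the origin on the work surface. World frame = base frame: x ahead of the robot, y to its left, z up, the work surface at z = 0. Lengths are in mm, angles in rad, forces in N, time in s.
With the tool pointing down it reaches from about 350 to 775 mm from the base axis. Payload 7.3 kg.
Tool frame: the origin (TCP) lies midway between the tips of the shut fingers; the grasp point (between the pads) lies 19 mm behind it; z points along the fingers, y is the direction in which the jaws open and shut (so a half turn about z gives the same grasp; the last joint's range is limited). The gripper opens to 92 mm and grips with 3 to 60 N. Pads are 19 mm wide; open, the fingers measure 130 mm over their backs; the gripper's body (75 mm by 190 mm) begins 47 mm behind the grasp point.
Start: joints at [-1.426, 0.342, 1.524, -0, 1.275, -0.146], TCP at [150.55, -502.971, 226.741] pointing down, gripper open.
Joint ranges: [-2.53, 2.53], [-0.77, 2.02], [0.04, 2.7], [-1, 4.14], [0.28, 2.66], [-3.11, 3.11]. Speed limits (rad/s): [2.57, 2.57, 3.14, 3.14, 3.14, 3.14].

INTERFACE

Orientations are given as [roll, pitch, yaw] about the fixed x, y, z axes, in that order (R = Rz(yaw) Ry(pitch) Rx(roll)).
In Python, from plant import readout, optics, job gives the robot as it stands.
- The arm moves only by the tool drive_tool, never from a script. Its argument "series" is a list of rows, each a list of 4 numbers: the shift along the world's x, y, z in mm, then the turn about the world's z in degrees. A call has 1 to 12 rows; each row shifts and turns the commanded pose from where the row before left it; what a row does not reach is not made up. A row lasts 1/10 s, in which the tool goes at most 50 mm and 8.59 degrees, less where a joint would pass 70% of its speed; a pose out of reach is approached as far as the arm can. A call with a gripper value outside its range is refused whole. "hand" is the closure, from 0 (fully open) to 1 (shut), set as the call begins (left out, the last holds). The fingers move at their own pace and stop on an object; the grip force is fixed at half the most. Time passes only in rows, so rows that do not move let the fingers close. It gives the time, the measured TCP pose, the force and the opening at its end, in the units of the state.
- readout.get_obs(): the state, without advancing time (a new reading comes with each control period).
- optics.capture(name): name is "side" or "top" or "wrist"; returns a dict with "image" (384x512x3 uint8, blue, green, red), "depth" (384x512 float32, mm along the optical axis (not along the pixel's ray), 0 where there is no reading), "vfov" (degrees; the focal length in pixels is half the picture's height over the tangent of half this angle, whatever the lens; pixels are square), "cx", "cy" (the principal point, pixels), "k1" (the pictures are not rectified: a ray, as slopes to the right and down, at radius r is drawn at 1 + k1 r^2 times it, then the intrinsics apply), "eye" and "rotation" of the camera in the world. Camera axes: x right, y down, z forward; pixel columns grow to the right and rows downward; lengths in mm; the calibration is good to about 2 mm. A picture is of the moment at which its call begins.
- job.close_job(): hands the job in, once; it reports no verdict.
The state is a dict: "time": time; "joint_positions": joint angles; "dq": joint speeds; "tau": joint torques, N m; "tool_pos": TCP position; "tcp_rot": TCP orientation; "contact_force": force on the tool from outside, world axes, zero at the start; "moment": the same for the moment, N m; "grip_width": finger opening in mm.
Only numpy, scipy, OpenCV 4.12 (cv2) and the standard library are available. Lean on these libraries where they do the work, as an engineer would, in place of code of your own. Each camera call takes 0.05 s, during which the arm holds its last target.

## Working session

There is one attempt and no reset: what is moved stays moved. The work goes in short steps, Python scripts to look and compute and a tool call to move; the robot and the scene stay as the last step left them, time stands still between calls to the robot, and variables do not carry over. Pictures are saved under pics/ and viewed, and the job is handed in when it is done.

Besides the shell and the picture viewer there is one more tool, called after "Emit:" by a JSON object that holds its "method" and its "body", one argument or row to a line. drive_tool: Moves the arm, as the interface text tells. Its arguments: {"type":"object","properties":{"series":{"type":"array"},"hand":{"type":"number"}},"required":["series"]}

```bash
ls; mkdir -p pics
cat > h.py <<'E'
import numpy as np, cv2, pickle
from plant import readout, optics, job
def cap(n,tag):
    c=optics.capture(n); pickle.dump(c,open(f'pics/{tag}.pkl','wb')); cv2.imwrite(f'pics/{tag}.png',c['image']); return c
def load(tag): return pickle.load(open(f'pics/{tag}.pkl','rb'))
def f(c): return c['image'].shape[0]/2/np.tan(np.radians(c['vfov'])/2)
def ray(c,u,v):
    F=f(c); d=np.array([(u-c['cx'])/F,(v-c['cy'])/F]); s=d.copy()
    for _ in range(30): s=d/(1+c['k1']*(s@s))
    return np.array([s[0],s[1],1.])
def onz(c,u,v,z):
    r=np.array(c['rotation'])@ray(c,u,v); e=np.array(c['eye']); return e+r*(z-e[2])/r[2]
def dp(c,u,v):
    d=c['depth'][int(v),int(u)]; return np.array(c['eye'])+np.array(c['rotation'])@(ray(c,u,v)*d)
def proj(c,P):
    p=np.array(c['rotation']).T@(np.array(P)-np.array(c['eye'])); s=p[:2]/p[2]; s=s*(1+c['k1']*(s@s)); return s*f(c)+[c['cx'],c['cy']]
def crop(tag,u0,v0,u1,v1,k,out):
    im=cv2.imread(f'pics/{tag}.png')[v0:v1,u0:u1]; cv2.imwrite(f'pics/{out}.png',cv2.resize(im,None,fx=k,fy=k,interpolation=cv2.INTER_CUBIC))
E
python3 - <<'E'
from h import *
np.set_printoptions(precision=3,suppress=True)
print(readout.get_obs())
for n in ['top','side','wrist']:
    c=cap(n,n+'0'); print(n,c['vfov'],c['cx'],c['cy'],c['k1'],c['eye'],c['rotation'])
E
```

```text
pics
{'time': 0.0, 'joint_positions': array([-1.426,  0.343,  1.525, -0.   ,  1.275, -0.146]), 'dq': array([ 0.001, -0.   , -0.   ,  0.   , -0.   ,  0.001]), 'tau': array([ -0.002, -43.124, -24.423,   0.072,   0.056,  -0.   ]), 'tool_pos': array([ 150.487, -502.537,  226.036]), 'tcp_rot': array([-3.14 , -0.   ,  0.291]), 'contact_force': array([-0.172,  0.704,  0.072]), 'moment': array([ 0.02 , -0.017, -0.015]), 'grip_width': 92.0571505203329}
top 54.033619586509964 253.35259235060383 191.57290480742756 -0.06671566540906566 [ 302.636    7.149 1252.996] [-2.964 -0.007 -1.573]
side 45.45445334618651 267.0589152486701 191.21396549261303 0.03138909958679125 [  487.477 -1007.837   801.572] [-2.22  -0.021 -0.046]
wrist 68.52212296768309 254.62721919518538 191.27772129372715 -0.05073216149145215 [ 213.326 -482.719  384.694] [ 2.888  0.001 -1.281]
```

```bash
cat >> h.py <<'E'
from scipy.spatial.transform import Rotation as Ro
_l=load
def fix(c):
    r=np.array(c['rotation'])
    if r.ndim==1: c['rotation']=Ro.from_euler('xyz',r).as_matrix()
    return c
def load(tag): return fix(_l(tag))
E
sed -i "s/c=optics.capture(n);/c=fix(optics.capture(n));/" h.py
```

```text
(no output)
```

View pics/top0.png

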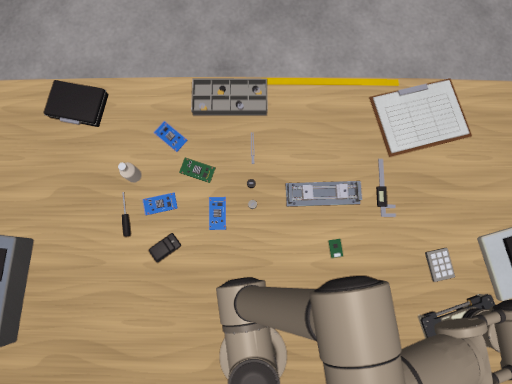

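View pics/side0.png

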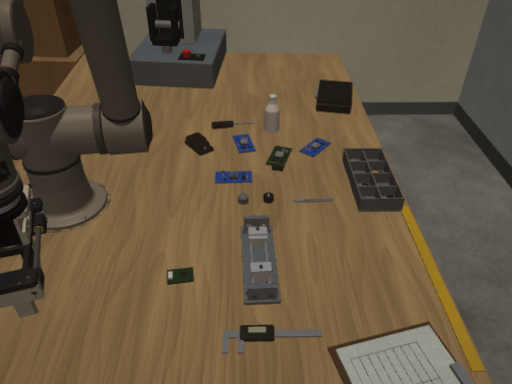

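View pics/wrist0.png

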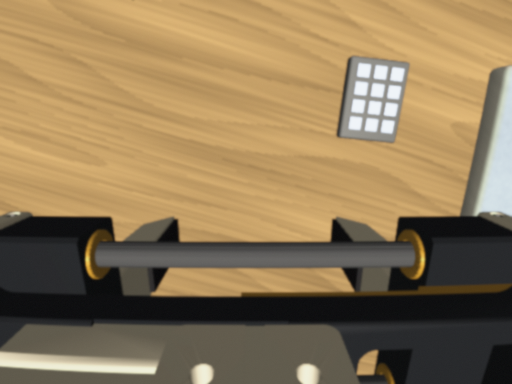

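The top picture shows one long green board at (197,170), raised on its block, which is the job. The blue look-alikes are at (171,136), (160,204) and (217,213), the small green spare at (336,248), and the vice at (323,194). I'll confirm on enlarged crops.

Run:
```python
from h import *
np.set_printoptions(precision=1,suppress=True)
crop('top0',170,148,230,193,13,'b0'); crop('top0',280,172,368,214,9,'v0')
c=load('top0')
for p in [(197,170),(197,177),(323,194),(187,165),(208,175),(310,194),(340,194),(295,194),(323,205),(185,200)]: print(p,dp(c,*p))
```

```text
(197, 170) [593.9 184.1  38.5]
(197, 177) [570.9 184.   35.1]
(323, 194) [ 516.6 -235.8   15.5]
(187, 165) [612.6 218.9  32.2]
(208, 175) [578.1 147.9  32.8]
(310, 194) [ 510.6 -186.4   50.4]
(340, 194) [ 510.4 -284.5   51. ]
(295, 194) [ 518.3 -142.8    6.6]
(323, 205) [ 481.9 -237.9   -2. ]
(185, 200) [499.3 227.7   0.2]
```

View pics/b0.png

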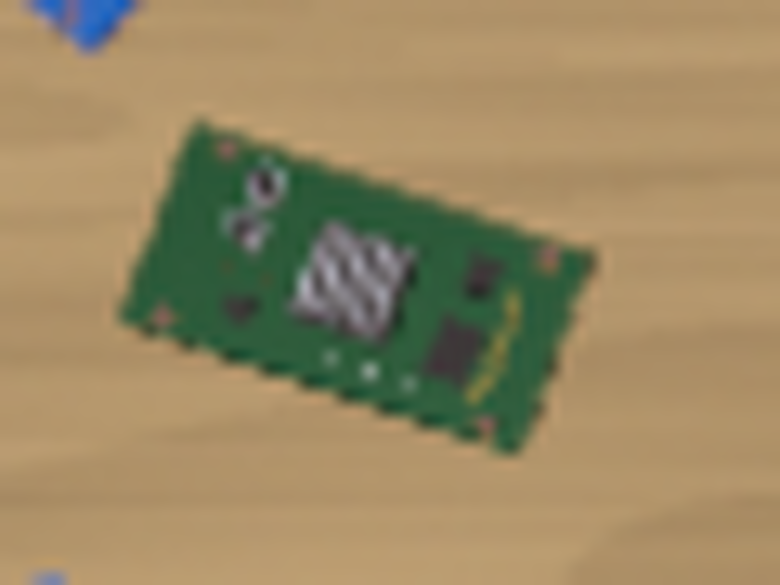

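View pics/v0.png

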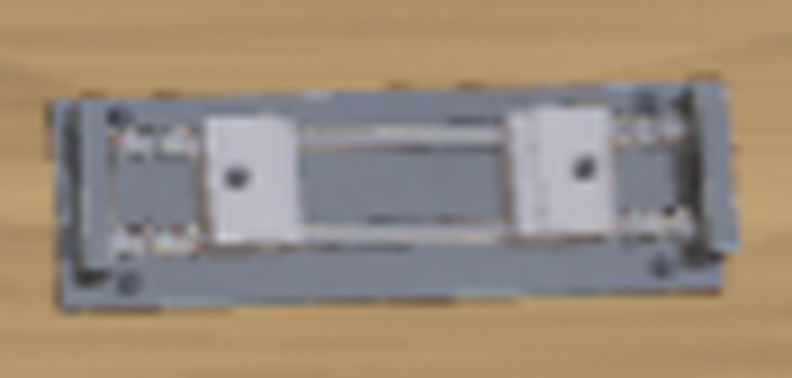

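Run:
```python
from h import *
np.set_printoptions(precision=1,suppress=True)
c=load('top0')
P=[onz(c,170+a/13-.5*0,148+b/13,33.2)[:2] for a,b in [(197,122),(597,250),(518,455),(122,318)]]
P=np.array(P);print(P,P.mean(0))
for i in range(4):
    d=P[(i+1)%4]-P[i]; print(np.hypot(*d),np.degrees(np.arctan2(d[1],d[0])))
V=np.array([onz(c,280+a/9,172+b/9,51)[:2] for a,b in [(207,118),(295,118),(297,242),(207,240),(507,108),(610,105),(610,233),(510,237)]])
print(V)
B=np.array([onz(c,280+a/9,172+b/9,10)[:2] for a,b in [(52,100),(62,308),(720,292),(700,85)]]);print(B)
R=np.array([onz(c,280+a/9,172+b/9,49)[:2] for a,b in [(82,100),(105,100),(82,280),(100,270),(705,85),(722,80),(738,250),(712,250)]]);print(R)
w=load('wrist0');print(w['rotation'])
```

```text
[[638.6 225.7]
 [604.5 122. ]
 [550.9 141.2]
 [586.9 243.4]] [595.2 183.1]
109.23910873600202 -108.21706179737686
56.92475171355525 160.21674735526807
108.26964857678799 70.6199715557786
54.708930987771694 -18.807837148284623
[[ 539.9 -164.3]
 [ 539.9 -196.3]
 [ 494.4 -195.6]
 [ 495.2 -163.1]
 [ 543.6 -273.9]
 [ 544.7 -311.8]
 [ 497.5 -309.5]
 [ 496.1 -273. ]]
[[ 555.  -112.1]
 [ 476.3 -114.4]
 [ 481.7 -360.8]
 [ 560.6 -357.3]]
[[ 547.  -119.2]
 [ 547.  -127.6]
 [ 481.  -118. ]
 [ 484.7 -124.5]
 [ 552.5 -347.8]
 [ 554.4 -354.1]
 [ 491.5 -356.7]
 [ 491.5 -347.1]]
[[ 0.3 -0.9 -0.2]
 [-1.  -0.3 -0.1]
 [-0.   0.3 -1. ]]
```

The corners give a 109×56 mm board centred near (595,183), with its long axis at about 71°. The top face reads about 33 mm, as it should. The vice is near (518,-236) with its axis at about -88.7°. Next is a close look at the vice from the wrist camera.

Emit:
{"method": "drive_tool", "body": {
  "series": [
    [37, 20, 0, 7.4],
    [37, 20, 0, 7.4],
    [37, 20, 0, 7.4],
    [37, 20, 0, 7.4],
    [37, 20, 0, 7.4],
    [37, 20, 0, 7.4],
    [37, 20, 0, 7.4],
    [37, 20, 0, 7.4],
    [37, 20, 0, 7.4],
    [37, 17, 0, 7.4],
    [0, 0, 0, 0],
    [0, 0, 0, 0]
  ],
  "hand": 0
}}

```text
time: 1.35
tool_pos: [520.8, -305.3, 226.0]
tcp_rot: [-3.14, -0.001, 1.583]
contact_force: [-0.4, -0.9, 0.3]
grip_width: 91.9
```

Run:
```python
from h import *
o=readout.get_obs(); print(o['time'],o['tool_pos'],o['tcp_rot'],o['dq']); c=cap('wrist','w1')
```

```text
1.35 [ 520.77092251 -305.2706821   225.98113451] [-3.14036070e+00 -5.75340904e-04  1.58318844e+00] [-0.03537863 -0.01814173  0.02015459 -0.00561537  0.00038904  0.00244021]
```

View pics/w1.png

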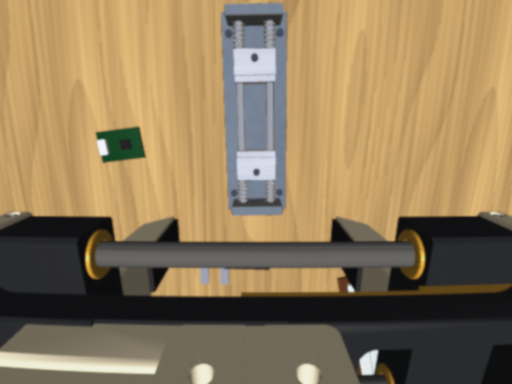

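Run:
```python
from h import *
crop('w1',210,0,300,72,8,'w1a'); crop('w1',210,146,300,218,8,'w1b')
```

```text
(no output)
```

View pics/w1a.png

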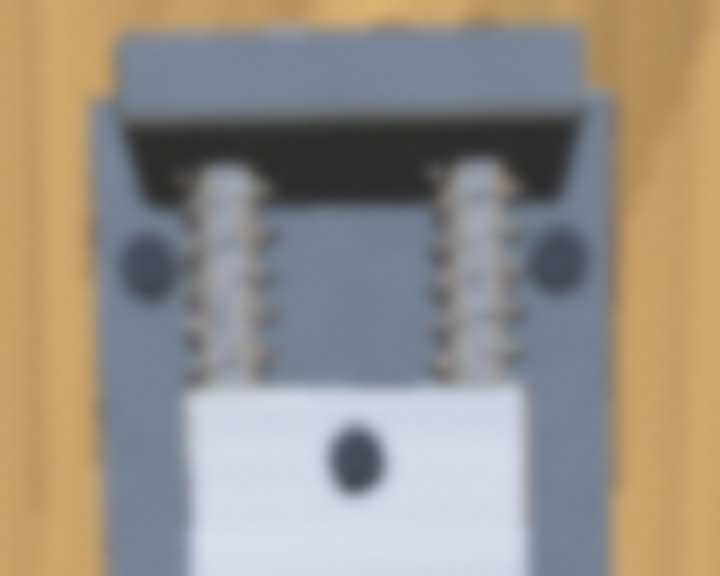

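View pics/w1b.png

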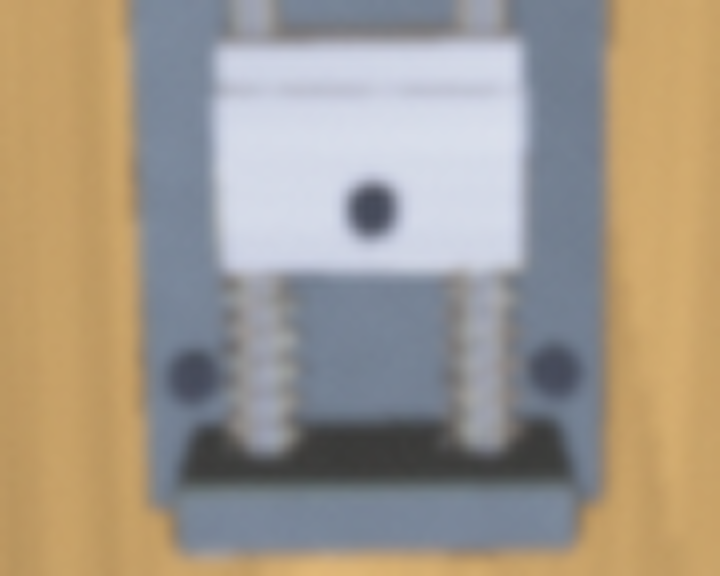

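Run:
```python
from h import *
np.set_printoptions(precision=1,suppress=True)
c=load('w1')
def g(a,b,o,z): return onz(c,210+a/8-.4375,o+b/8-.4375,z)[:2]
for nm,a,b,o,z in [('far out L',118,35,0,49),('far out R',583,32,0,49),('far in L',125,115,0,49),('far in R',580,110,0,49),('near in L',178,487,146,49),('near in R',577,484,146,49),('near out L',175,552,146,49),('near out R',578,546,146,49),
 ('farjaw back L',187,387,0,51),('farjaw back R',523,384,0,51),('nearjaw back L',222,272,146,51),('nearjaw back R',523,268,146,51),('near lip L',213,93,146,51),('near lip R',527,90,146,51),('near ledge L',215,42,146,42),('near ledge R',523,40,146,42),('baseL',152,505,146,10),('baseR',600,500,146,10),('base far L',95,95,0,10),('base far R',608,95,0,10)]: print(nm,g(a,b,o,z))
for p in [(255,73),(255,175),(255,155),(255,8),(255,210),(255,110),(255,150),(255,153)]: print(p,dp(c,*p))
crop('w1',210,36,300,108,8,'w1c')
```

```text
far out L [ 484.4 -117.3]
far out R [ 546.6 -116.3]
far in L [ 485.3 -127.2]
far in R [ 546.5 -126. ]
near in L [ 490.9 -344.1]
near in R [ 553.1 -342.9]
near out L [ 490.3 -354.8]
near out R [ 553.7 -353.1]
farjaw back L [ 493.7 -162.1]
farjaw back R [ 539.6 -161.2]
nearjaw back L [ 498.1 -309.3]
nearjaw back R [ 543.6 -308.2]
near lip L [ 496.8 -282.2]
near lip R [ 543.4 -281.2]
near ledge L [ 496.6 -275.7]
near ledge R [ 543.2 -274.8]
baseL [ 483.2 -359.9]
baseR [ 561.3 -358.1]
base far L [ 476.9 -111.7]
base far R [ 553.9 -110.9]
(255, 73) [ 518.1 -187.9   51.2]
(255, 175) [ 519.4 -302.2   57.6]
(255, 155) [ 519.1 -280.3   43.4]
(255, 8) [ 517.3 -121.7   50.6]
(255, 210) [ 519.9 -348.3   49.4]
(255, 110) [ 518.5 -226.7    9.7]
(255, 150) [ 519.1 -275.6   30.8]
(255, 153) [ 519.1 -278.    42.6]
```

View pics/w1c.png

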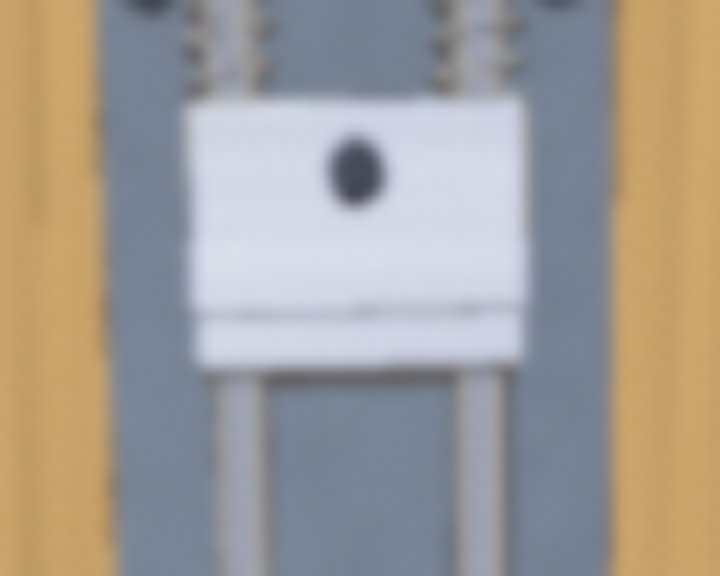

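Vice measured: centre (518.9,-235.2), axis about 91.5°, and the known sizes check out. Now the board.

Emit:
{"method": "drive_tool", "body": {
  "series": [
    [6, 47, 0, -2.2],
    [6, 47, 0, -2.2],
    [6, 47, 0, -2.2],
    [6, 47, 0, -2.2],
    [6, 47, 0, -2.2],
    [6, 47, 0, -2.2],
    [6, 47, 0, -2.2],
    [5, 47, 0, -2.2],
    [5, 46, 0, -2],
    [0, 0, 0, 0],
    [0, 0, 0, 0]
  ]
}}

```text
time: 2.5
tool_pos: [572.1, 115.5, 226.7]
tcp_rot: [-3.142, 0.001, 1.241]
contact_force: [-0.5, -0.5, -0.0]
grip_width: 91.5
```

Run:
```python
from h import *
o=readout.get_obs(); print(o['time'],o['tool_pos'],o['tcp_rot'],o['dq']); c=cap('wrist','w2')
```

```text
2.5 [572.120509   115.49544824 226.67160574] [-3.14152861e+00  8.49644290e-04  1.24061938e+00] [-0.0403544  -0.00539992  0.00486199 -0.00588188  0.00039982 -0.00766311]
```

View pics/w2.png

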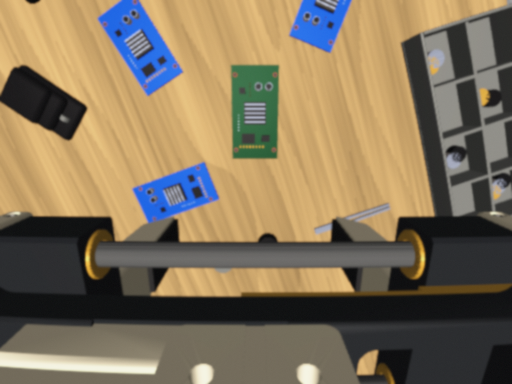

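Run:
```python
from h import *
crop('w2',205,55,305,170,5,'w2a')
```

```text
(no output)
```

View pics/w2a.png

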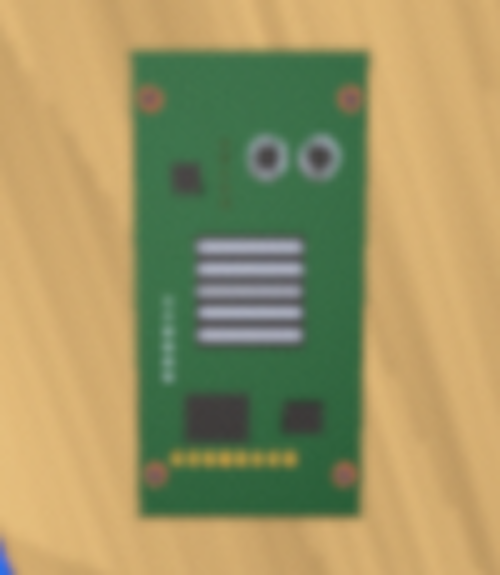

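The crop shows the only long green board, with the heat sink in its middle and corners at crop (132,52), (370,52), (362,517) and (139,517).

Run:
```python
from h import *
np.set_printoptions(precision=2,suppress=True)
c=load('w2')
P=np.array([onz(c,205+a/5-.4,55+b/5-.4,33.2)[:2] for a,b in [(132,52),(370,52),(362,517),(139,517)]])
print(P,P.mean(0))
for i in range(4):
    d=P[(i+1)%4]-P[i]; print(np.hypot(*d),np.degrees(np.arctan2(d[1],d[0])))
# colour-mask check
hsv=cv2.cvtColor(c['image'],cv2.COLOR_BGR2HSV); m=cv2.inRange(hsv,(60,80,40),(90,255,255)); 
cn=max(cv2.findContours(m,0,2)[0],key=cv2.contourArea); Q=np.array([onz(c,*p[0],33.2)[:2] for p in cn]).astype(np.float32); print(cv2.minAreaRect(Q))
print(dp(c,255,80),dp(c,255,112),dp(c,240,148))
```

```text
[[586.13 246.27]
 [638.65 228.2 ]
 [603.18 124.94]
 [550.33 143.14]] [594.58 185.64]
55.543084639723844 -18.986350296313653
109.17740406972426 -108.95941637563996
55.89423462169089 161.00203700736864
109.16647511277999 70.85628644438658
((594.576171875, 186.37515258789062), (105.58346557617188, 52.42572784423828), 70.96281433105469)
[607.1  221.13  34.97] [595.17 186.49  42.76] [563.47 151.71  32.31]
```

Emit:
{"method": "drive_tool", "body": {
  "series": [
    [11, 35, 0, 0],
    [11.5, 35.5, 0, 0],
    [0, 0, -40, 0],
    [0, 0, -40, 0],
    [0, 0, -40, 0],
    [0, 0, -30, 0],
    [0, 0, -20, 0],
    [0, 0, -10, 0],
    [0, 0, 0, 0],
    [0, 0, 0, 0]
  ]
}}

```text
time: 3.55
tool_pos: [595.9, 185.6, 47.9]
tcp_rot: [3.14, -0.001, 1.239]
contact_force: [0.3, 0.3, 1.2]
grip_width: 91.7
```

Run:
```python
from h import *
o=readout.get_obs(); print(o['time'],o['tool_pos'],o['tcp_rot'],o['dq']); c=cap('wrist','w3');cap('side','s3')
crop('s3',170,80,370,230,4,'s3a')
```

```text
3.55 [595.94557846 185.598282    47.86756496] [ 3.14003877e+00 -7.02840859e-04  1.23884233e+00] [ 0.01249197 -0.01320455 -0.01203486  0.00101087 -0.00097744  0.00078611]
```

View pics/w3.png

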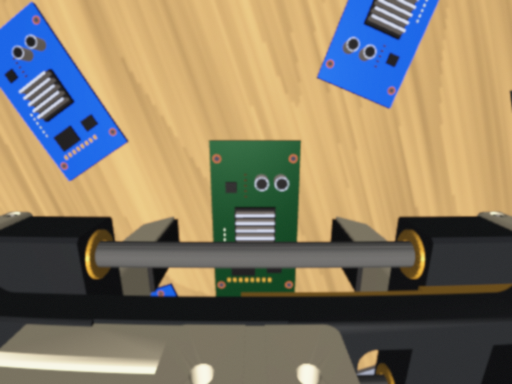

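View pics/s3a.png

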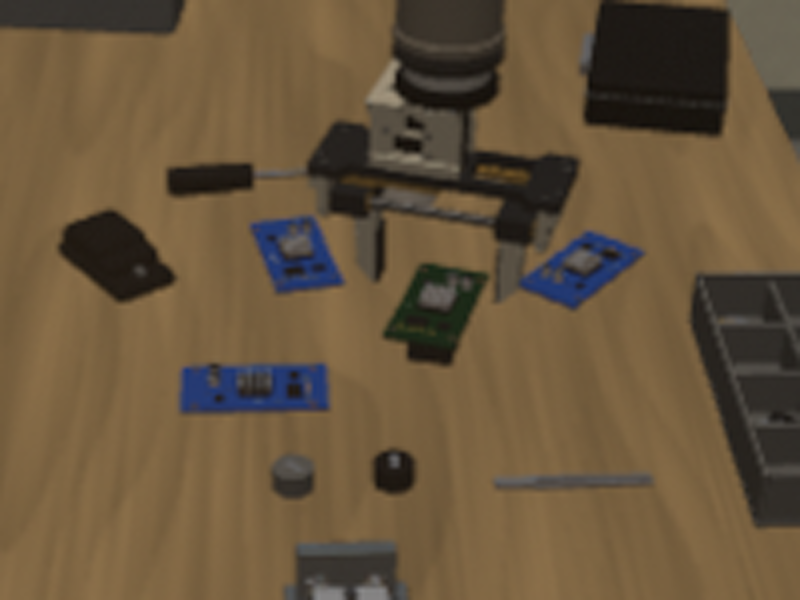

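The board sits centred between the fingers: cols 211–298 against finger inner faces at 178 and 332. Going down to grasp height.

Emit:
{"method": "drive_tool", "body": {
  "series": [
    [0, 0, -20, 0],
    [0, 0, -11, 0],
    [0, 0, -4, 0],
    [0, 0, 0, 0]
  ]
}}

```text
time: 4.05
tool_pos: [594.8, 186.5, 11.5]
tcp_rot: [-3.141, 0.0, 1.24]
contact_force: [-0.2, 0.0, -0.2]
grip_width: 91.9
```

Emit:
{"method": "drive_tool", "body": {
  "series": [
    [0, 0, 0, 0],
    [0, 0, 0, 0],
    [0, 0, 0, 0],
    [0, 0, 0, 0],
    [0, 0, 0, 0],
    [0, 0, 0, 0],
    [0, 0, 0, 0],
    [0, 0, 0, 0]
  ],
  "hand": 1
}}

```text
time: 4.85
tool_pos: [595.2, 186.5, 11.9]
tcp_rot: [3.141, -0.0, 1.24]
contact_force: [0.2, 0.0, 1.3]
grip_width: 55.1
```

Run:
```python
from h import *
np.set_printoptions(precision=3,suppress=True)
o=readout.get_obs(); print(o); c=cap('wrist','w4')
```

```text
{'time': 4.85, 'joint_positions': array([ 0.181,  0.745,  1.47 , -0.   ,  0.927,  0.512]), 'dq': array([ 0.001,  0.   , -0.001, -0.001,  0.001, -0.   ]), 'tau': array([  0.068, -55.988, -18.883,   0.104,  -0.022,  -0.   ]), 'tool_pos': array([595.184, 186.54 ,  11.932]), 'tcp_rot': array([ 3.141, -0.   ,  1.24 ]), 'contact_force': array([0.219, 0.038, 1.287]), 'moment': array([-0.045, -0.115,  0.048]), 'grip_width': 55.08365738177208}
```

View pics/w4.png

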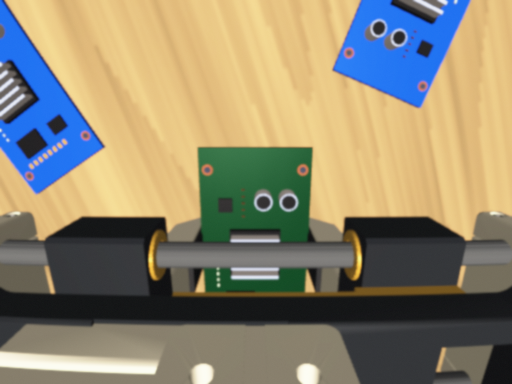

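Emit:
{"method": "drive_tool", "body": {
  "series": [
    [0, 0, 10, 0],
    [0, 0, 30, 0],
    [0, 0, 40, 0],
    [0, 0, 40, 0],
    [0, 0, 10, 0],
    [0, 0, 0, 0]
  ]
}}

```text
time: 5.5
tool_pos: [596.0, 186.8, 144.2]
tcp_rot: [3.138, -0.002, 1.24]
contact_force: [-0.5, 0.1, -1.9]
grip_width: 55.0
```

Run:
```python
from h import *
np.set_printoptions(precision=2,suppress=True)
o4=dict(p=np.array([595.18,186.54]),y=1.24)
c=load('w4')
for p in [(199,147.5),(312,147.5)]:
    P=onz(c,*p,33.2)[:2]-o4['p']; x=np.array([np.cos(1.24),np.sin(1.24)]); print(P@x, P@[-x[1],x[0]])
o=readout.get_obs(); print(o['time'],o['tool_pos'],o['tcp_rot'],o['contact_force'],o['moment'],o['grip_width']); c=cap('wrist','w5'); cap('side','s5')
x=np.array([np.cos(1.24),np.sin(1.24)])
for p in [(199,147.5),(312,147.5)]:
    P=onz(c,*p,o['tool_pos'][2]+19+1.6)[:2]-o['tool_pos'][:2]; print(P@x, P@[-x[1],x[0]])
for p in [(255,155),(255,200)]: print(dp(c,*p)-o['tool_pos'])
crop('s5',220,60,360,180,5,'s5a')
```

```text
53.846172001391416 28.79843152126557
53.78563721620545 -26.03520544414527
5.5 [595.98 186.76 144.18] [ 3.14 -0.    1.24] [-0.46  0.13 -1.93] [-0.05 -0.12  0.01] 55.02601378641779
53.735112536999615 29.004774929269175
53.658765446245205 -26.146695044211764
[14.67 47.96 21.66]
[ 8.1  29.06 31.17]
```

View pics/w5.png

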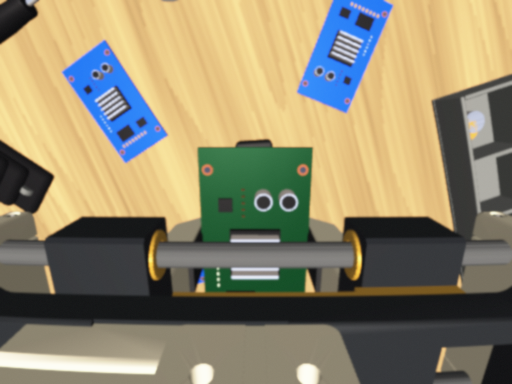

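View pics/s5a.png

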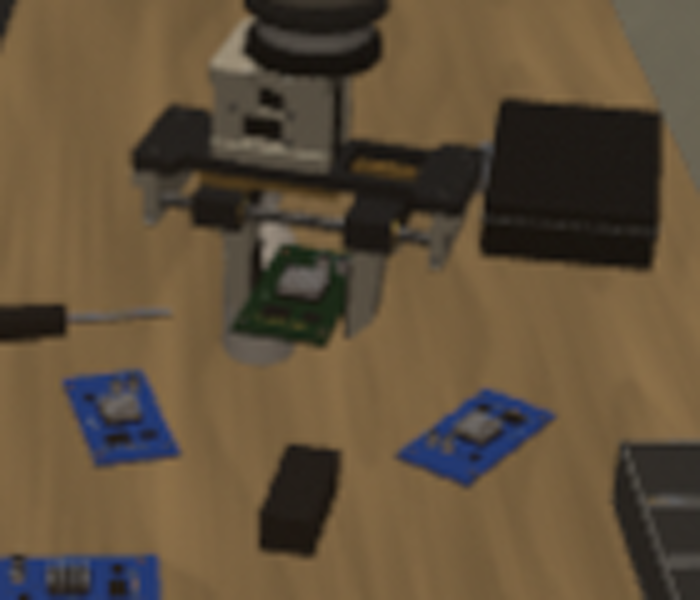

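The board is held level. Plan:
1. Use the lip of the -y jaw to tilt the board in the grip.
2. Tuck the +y end, which the wrist camera can see, under its lip.

Carrying it over the vice now.

Emit:
{"method": "drive_tool", "body": {
  "series": [
    [-4, -20, 0, 1],
    [-8, -43, 0, 2],
    [-8, -45, 0, 2.1],
    [-8, -45, 0, 2.1],
    [-8, -45, 0, 2.1],
    [-8, -45, 0, 2.1],
    [-8, -45, 0, 2.1],
    [-8, -45, 0, 2.1],
    [-8, -45, 0, 2.1],
    [-6, -35, 0, 1.8],
    [-2.5, -20, 0, 1],
    [0, 0, 0, 0]
  ]
}}

```text
time: 6.8
tool_pos: [516.9, -248.7, 139.4]
tcp_rot: [-3.138, -0.002, 1.595]
contact_force: [0.3, -0.5, -0.8]
grip_width: 55.2
```

Emit:
{"method": "drive_tool", "body": {
  "series": [
    [0, 0, -20, 0],
    [0, 0, -25, 0],
    [0, 0, -15, 0],
    [0, 0, 0, 0],
    [0, 0, 0, 0]
  ]
}}

```text
time: 7.3
tool_pos: [518.4, -245.4, 81.1]
tcp_rot: [-3.14, -0.001, 1.599]
contact_force: [-1.1, -1.0, 0.1]
grip_width: 54.9
```

```bash
cat >> h.py <<'E'
C=np.array([519.1,-235.2]); A=np.radians(91.5); e=np.array([np.cos(A),np.sin(A)]); n=np.array([-e[1],e[0]])
def st(o):
    p=o['tool_pos'][:2]-C; F=o['contact_force']
    print('t %.2f s %.1f n %.1f z %.1f yaw %.2f | F s %.1f n %.1f z %.1f | M %s w %.1f'%(o['time'],p@e,p@n,o['tool_pos'][2],np.degrees(o['tcp_rot'][2]),F[:2]@e,F[:2]@n,F[2],np.round(o['moment'],2),o['grip_width']))
E
python3 - <<'E'
from h import *
o=readout.get_obs(); st(o); c=cap('wrist','w6'); cap('side','s6')
crop('s6',200,170,320,300,5,'s6a')
E
```

```text
t 7.30 s -10.2 n 1.0 z 81.1 yaw 91.59 | F s -1.0 n 1.1 z 0.1 | M [-0.03 -0.13 -0.03] w 54.9
```

View pics/w6.png

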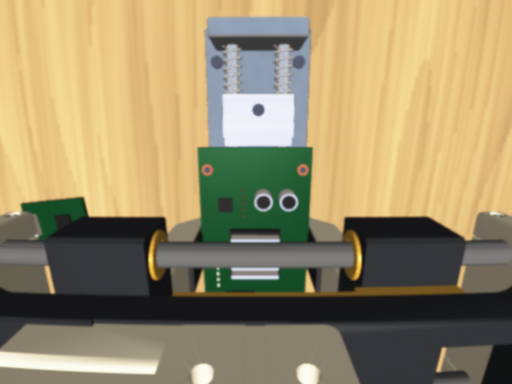

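View pics/s6a.png

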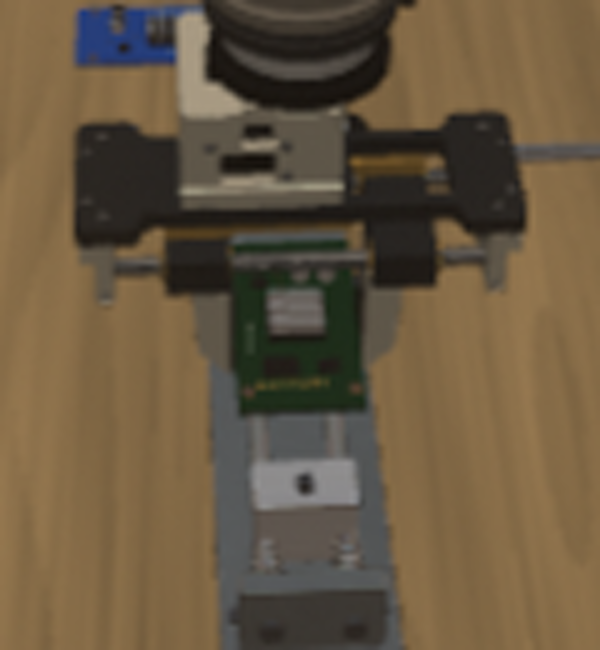

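Run:
```python
from h import *
np.set_printoptions(precision=2,suppress=True)
def lat(tag,pos,yaw,pts,z):
    c=load(tag); x=np.array([np.cos(yaw),np.sin(yaw)]); y=np.array([-x[1],x[0]])
    for p in pts:
        P=onz(c,*p,z)[:2]-np.array(pos); print(tag,p,'fwd %.1f left %.1f'%(P@x,P@y))
lat('w3',(595.9,185.6),1.239,[(209.5,140.5),(300.5,140.5)],33.2)
lat('w4',(595.2,186.5),1.24,[(199,147.5),(312,147.5)],33.2)
lat('w6',(518.4,-245.4),1.599,[(198,147.5),(312.5,147.5)],101.5)
lat('w6',(518.4,-245.4),1.599,[(222,94.5),(294.5,94.5),(222.5,145),(294,145)],51)
lat('w1',(520.8,-305.3),1.583,[(233,48.5),(275,48.5),(237,180),(275,179.5)],51)
crop('w6',195,80,315,160,6,'w6a')
```

```text
w3 (209.5, 140.5) fwd 54.5 left 29.1
w3 (300.5, 140.5) fwd 54.4 left -26.2
w4 (199, 147.5) fwd 53.9 left 28.8
w4 (312, 147.5) fwd 53.8 left -26.0
w6 (198, 147.5) fwd 54.3 left 29.3
w6 (312.5, 147.5) fwd 54.2 left -26.6
w6 (222, 94.5) fwd 83.0 left 22.5
w6 (294.5, 94.5) fwd 83.0 left -23.9
w6 (222.5, 145) fwd 50.9 left 23.0
w6 (294, 145) fwd 50.9 left -24.5
w1 (233, 48.5) fwd 142.9 left 25.3
w1 (275, 48.5) fwd 142.9 left -20.6
w1 (237, 180) fwd -4.3 left 23.2
w1 (275, 179.5) fwd -3.7 left -22.8
```

View pics/w6a.png

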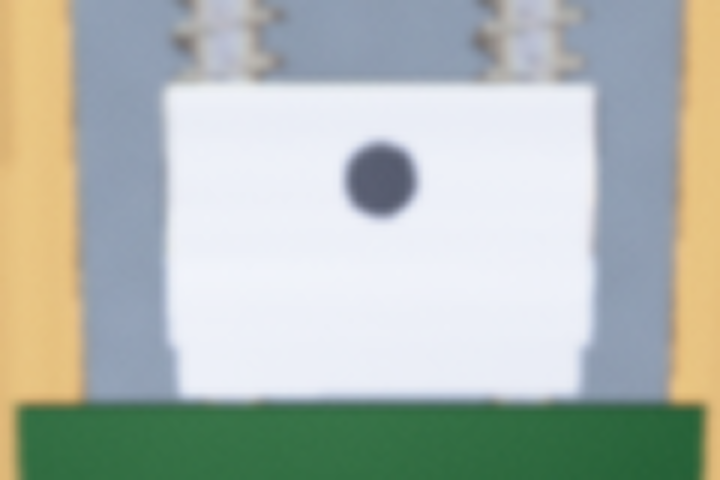

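The jaw's centre is about 2 mm to the right of the board's, judged by the lateral offset in the same camera. I'll shift +2 in x, back off 1 mm along the rods, and come down close.

Emit:
{"method": "drive_tool", "body": {
  "series": [
    [2, -1, -15, 0],
    [0, 0, -15, 0],
    [0, 0, -8, 0],
    [0, 0, -2, 0],
    [0, 0, 0, 0],
    [0, 0, 0, 0],
    [0, 0, 0, 0]
  ]
}}

```text
time: 8.1
tool_pos: [520.9, -247.7, 42.3]
tcp_rot: [3.141, 0.001, 1.598]
contact_force: [-0.4, 0.4, -1.0]
grip_width: 55.1
```

Run:
```python
from h import *
o=readout.get_obs(); st(o); c=cap('wrist','w7'); cap('side','s7')
crop('s7',200,170,320,300,5,'s7a');crop('w7',185,60,325,165,5,'w7a')
print(c['depth'][110:165:4,255],c['depth'][110:165:4,215])
for p in [(255,120),(255,155),(255,150)]: print(dp(c,*p))
```

```text
t 8.10 s -12.5 n -1.5 z 42.3 yaw 91.56 | F s 0.4 n 0.3 z -1.0 | M [-0.02 -0.1  -0.03] w 55.1
[137.19891 144.14003 144.69524 145.59302 146.48145 146.06723 145.35318
 156.00125 156.89467 156.58664 135.48212 137.19098 136.99463 137.10864] [143.55765 143.51918 143.18547 144.75916 145.12967 145.74438 146.67552
 155.88852 156.93736 156.9431  136.06926 136.66609 136.79832 136.7591 ]
[ 517.67446147 -180.47660866   51.66290437]
[ 518.06848953 -196.93008732   64.21233849]
[ 518.00182577 -194.45202657   64.75409065]
```

View pics/w7a.png

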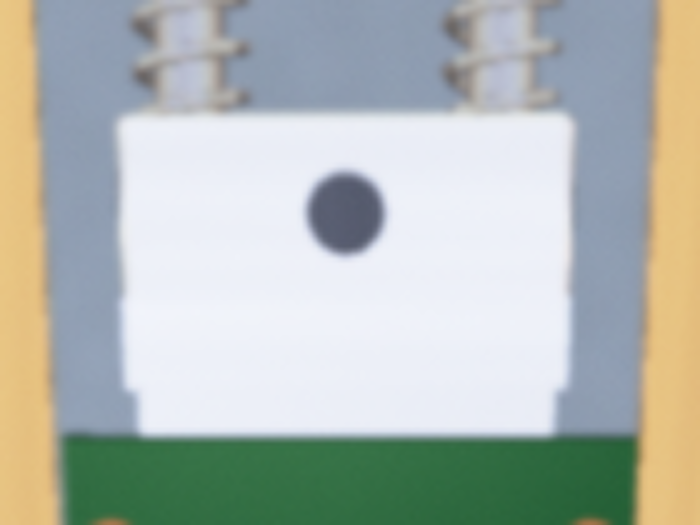

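View pics/s7a.png

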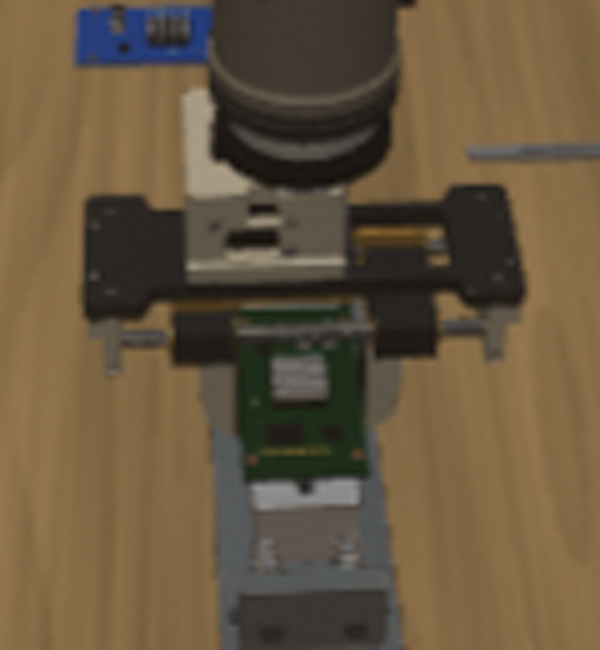

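Emit:
{"method": "drive_tool", "body": {
  "series": [
    [-0.4, 0, -3, 0],
    [0, 0, -3, 0],
    [0, 0, -1.5, 0],
    [0, 0, 0, 0],
    [0, 0, 0, 0]
  ]
}}

```text
time: 8.7
tool_pos: [520.2, -247.4, 34.2]
tcp_rot: [-3.142, -0.0, 1.598]
contact_force: [-0.3, 0.3, -0.5]
grip_width: 54.9
```

Run:
```python
from h import *
o=readout.get_obs(); st(o); c=cap('wrist','w8')
crop('w8',185,60,325,165,5,'w8a')
x=np.array([np.cos(1.5975),np.sin(1.5975)])
for u,v,z in [(255,147.5,o['tool_pos'][2]+18.2+3.2)]: print('board end fwd',(onz(c,u,v,z)[:2]-o['tool_pos'][:2])@x)
print(c['depth'][130:175:3,255])
```

```text
t 8.70 s -12.3 n -0.7 z 34.2 yaw 91.56 | F s 0.3 n 0.3 z -0.5 | M [ 0.   -0.13  0.03] w 54.9
board end fwd 54.3888125592072
[139.19934 138.48297 138.19873 146.78516 148.16782 149.54033 136.29382
 136.57658 136.33005 137.35612 136.9135  137.97678 138.27466 138.81396
 139.40498]
```

View pics/w8a.png

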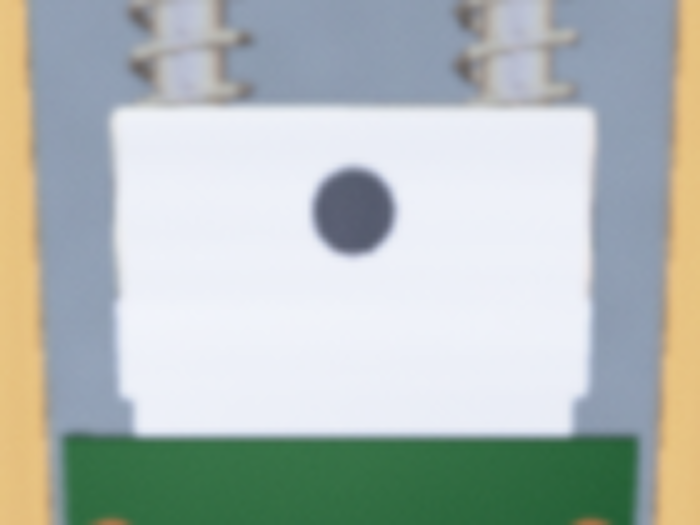

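Emit:
{"method": "drive_tool", "body": {
  "series": [
    [0, 0, -0.7, 0],
    [0, 0, -0.7, 0],
    [0, 0, -0.6, 0],
    [0, 0, 0, 0]
  ]
}}

```text
time: 9.15
tool_pos: [520.2, -247.5, 32.3]
tcp_rot: [3.141, 0.0, 1.598]
contact_force: [-0.0, 0.6, -0.0]
grip_width: 54.7
```

Emit:
{"method": "drive_tool", "body": {
  "series": [
    [0, 0, -0.7, 0],
    [0, 0, -0.7, 0],
    [0, 0, -0.6, 0],
    [0, 0, 0, 0]
  ]
}}

```text
time: 9.55
tool_pos: [520.3, -247.5, 30.5]
tcp_rot: [3.141, 0.0, 1.598]
contact_force: [-1.1, 2.2, 4.6]
grip_width: 54.9
```

Run:
```python
from h import *
o=readout.get_obs(); st(o); c=cap('wrist','w9')
crop('w9',185,60,325,165,5,'w9a')
print(c['depth'][130:215:3,255]); print(c['depth'][130:215:3,215])
```

```text
t 9.55 s -12.3 n -0.8 z 30.5 yaw 91.56 | F s 2.2 n 1.1 z 4.6 | M [ 0.02  0.13 -0.06] w 54.9
[132.92729 134.10358 134.94789 135.26543 144.89565 145.25029 138.89809
 138.3713  139.27263 139.51607 140.15024 141.35445 139.01846 140.75737
 140.96075 140.47975 141.78731 142.45499 142.67097 143.48573 143.32196
 140.51558 135.5323  134.87512 134.82729 144.08263 145.33058 145.83878
 145.81624]
[134.79686 134.70734 135.61426 135.69846 146.03452 145.15678 139.67462
 139.87517 138.51158 139.9064  140.46255 140.96227 140.59601 142.24228
 140.9406  141.12799 142.464   141.13823 142.20789 143.74104 142.89821
 143.43306 144.08049 143.83723 144.23071 145.04784 145.15862 145.32274
 145.41809]
```

View pics/w9a.png

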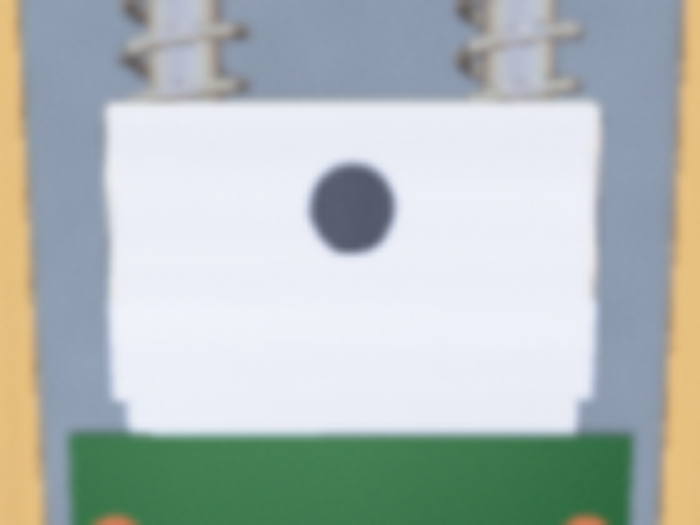

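```bash
cat >> h.py <<'E'
def heights(tag,rows,cols=(215,225,235,245,265,275,285)):
    c=load(tag)
    for v in rows:
        P=np.array([dp(c,u,v) for u in cols]); s=(P[:,:2]-C)@e
        print(v,'s %.1f z %.2f sd %.2f'%(np.median(s),np.median(P[:,2]),P[:,2].std()))
E
python3 - <<'E'
from h import *
for t in ['w8','w9']:
    print(t); heights(t,[100,110,118,124,130,135,138,143,149,152,156,160,164,168,175])
E
```

```text
w8
100 s 64.4 z 51.74 sd 0.75
110 s 59.8 z 52.04 sd 0.44
118 s 56.0 z 51.30 sd 0.58
124 s 53.2 z 51.72 sd 0.52
130 s 50.3 z 51.54 sd 0.23
135 s 47.9 z 51.60 sd 0.58
138 s 46.4 z 51.85 sd 0.55
143 s 43.2 z 42.55 sd 0.22
149 s 41.4 z 55.78 sd 0.58
152 s 40.0 z 56.45 sd 0.44
156 s 38.0 z 55.62 sd 0.52
160 s 36.1 z 55.69 sd 0.51
164 s 34.2 z 56.41 sd 0.41
168 s 32.1 z 55.96 sd 0.78
175 s 28.7 z 56.22 sd 0.57
w9
100 s 64.1 z 51.74 sd 0.43
110 s 59.6 z 51.46 sd 0.61
118 s 56.0 z 51.58 sd 0.54
124 s 53.2 z 51.76 sd 0.66
130 s 50.4 z 51.45 sd 0.57
135 s 48.0 z 51.30 sd 0.80
138 s 46.6 z 51.50 sd 0.64
143 s 43.4 z 42.45 sd 0.38
149 s 41.0 z 49.00 sd 0.50
152 s 39.5 z 48.60 sd 0.47
156 s 37.6 z 49.39 sd 48.93
160 s 35.6 z 49.46 sd 0.54
164 s 33.6 z 49.62 sd 0.53
168 s 31.6 z 49.29 sd 0.55
175 s 28.1 z 50.08 sd 0.42
```

Emit:
{"method": "drive_tool", "body": {
  "series": [
    [0, 0, -0.5, 0],
    [0, 0, -0.4, 0],
    [0, 0, 0, 0]
  ]
}}

```text
time: 9.9
tool_pos: [520.3, -247.5, 29.7]
tcp_rot: [3.141, 0.0, 1.598]
contact_force: [-0.4, 2.1, 6.0]
grip_width: 55.1
```

Run:
```python
from h import *
o=readout.get_obs(); st(o); c=cap('wrist','w10')
crop('w10',185,60,325,165,5,'w10a')
heights('w10',[130,135,138,143,147,148,149,150,152,154,156,160,164,168,175,180,185])
```

```text
t 9.90 s -12.4 n -0.9 z 29.7 yaw 91.56 | F s 2.1 n 0.4 z 6.0 | M [-0.07  0.1  -0.02] w 55.1
130 s 50.4 z 51.17 sd 0.58
135 s 48.0 z 51.56 sd 0.98
138 s 46.6 z 51.66 sd 0.48
143 s 43.5 z 42.83 sd 0.50
147 s 41.9 z 46.84 sd 0.49
148 s 41.4 z 47.49 sd 0.56
149 s 40.9 z 46.93 sd 0.51
150 s 40.4 z 47.17 sd 0.54
152 s 39.4 z 47.21 sd 0.63
154 s 38.5 z 48.00 sd 0.51
156 s 37.5 z 47.70 sd 0.20
160 s 35.5 z 47.73 sd 0.82
164 s 33.5 z 48.22 sd 0.59
168 s 31.4 z 47.61 sd 0.83
175 s 27.9 z 48.09 sd 0.66
180 s 25.3 z 48.27 sd 0.45
185 s 22.8 z 48.65 sd 0.62
```

View pics/w10a.png

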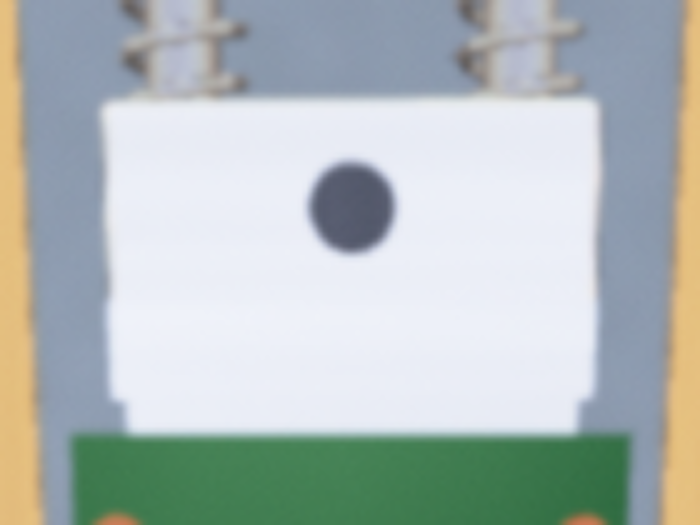

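Emit:
{"method": "drive_tool", "body": {
  "series": [
    [0, 0, -0.4, 0],
    [0, 0, 0, 0],
    [0, 1.5, 0, 0],
    [-0.1, 1.5, 0, 0],
    [0, 1.5, 0, 0],
    [0, 1, 0, 0],
    [0, 0, 0, 0]
  ]
}}

```text
time: 10.65
tool_pos: [520.4, -242.2, 29.2]
tcp_rot: [3.141, 0.001, 1.598]
contact_force: [0.3, -3.6, 3.3]
grip_width: 54.8
```

Run:
```python
from h import *
o=readout.get_obs(); st(o); c=cap('wrist','w11')
crop('w11',185,60,325,165,5,'w11a')
heights('w11',[120,126,130,132,134,136,138,140,142,144,147,150,154,160,168,175,185])
```

```text
t 10.65 s -7.0 n -1.2 z 29.2 yaw 91.57 | F s -3.6 n -0.2 z 3.3 | M [-0.65 -0.2   0.04] w 54.8
120 s 60.4 z 51.55 sd 0.89
126 s 57.6 z 51.31 sd 0.89
130 s 55.7 z 51.16 sd 0.28
132 s 54.8 z 51.36 sd 0.55
134 s 53.9 z 52.03 sd 0.60
136 s 52.9 z 51.07 sd 0.41
138 s 52.0 z 51.27 sd 0.42
140 s 51.1 z 51.62 sd 0.26
142 s 50.1 z 51.95 sd 0.39
144 s 49.2 z 51.58 sd 0.64
147 s 47.7 z 51.56 sd 0.89
150 s 46.3 z 51.59 sd 0.49
154 s 43.8 z 46.75 sd 0.88
160 s 40.8 z 46.78 sd 0.44
168 s 36.8 z 47.57 sd 0.46
175 s 33.4 z 48.20 sd 0.41
185 s 28.2 z 48.23 sd 0.62
```

View pics/w11a.png

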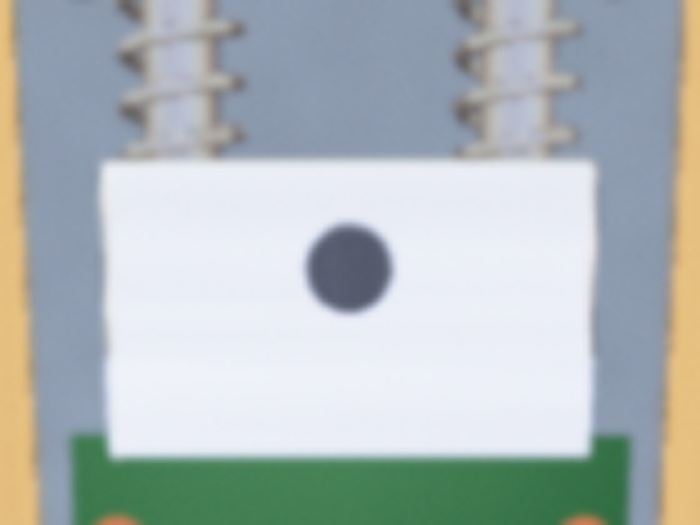

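The board end (crop row 435) is now visibly past the lip edge (crop row 458) and underneath it, and the jaw has not moved. Pushing on gently.

Emit:
{"method": "drive_tool", "body": {
  "series": [
    [0, 1, 0, 0],
    [-0.1, 1, 0, 0],
    [0, 1, 0, 0],
    [0, 1, 0, 0],
    [0, 0, 0, 0]
  ]
}}

```text
time: 11.2
tool_pos: [519.8, -237.9, 28.8]
tcp_rot: [-3.141, 0.0, 1.598]
contact_force: [-0.7, -3.8, 3.5]
grip_width: 54.9
```

Run:
```python
from h import *
o=readout.get_obs(); st(o); c=cap('wrist','w12')
crop('w12',185,60,325,165,5,'w12a')
heights('w12',[126,134,140,146,148,150,152,154,156,158,160,162,168,175,185])
```

```text
t 11.20 s -2.7 n -0.7 z 28.8 yaw 91.57 | F s -3.8 n 0.8 z 3.5 | M [-0.76 -0.15 -0.03] w 54.9
126 s 61.9 z 51.36 sd 0.63
134 s 58.2 z 51.50 sd 0.62
140 s 55.4 z 51.34 sd 0.62
146 s 52.5 z 51.13 sd 0.37
148 s 51.6 z 51.89 sd 0.68
150 s 50.6 z 51.30 sd 0.46
152 s 49.7 z 51.77 sd 0.33
154 s 48.7 z 51.60 sd 0.48
156 s 47.8 z 51.58 sd 0.33
158 s 46.8 z 51.51 sd 0.83
160 s 45.1 z 46.92 sd 0.71
162 s 44.1 z 46.75 sd 0.28
168 s 41.1 z 47.00 sd 0.67
175 s 37.6 z 47.40 sd 0.34
185 s 32.4 z 47.55 sd 48.89
```

View pics/w12a.png

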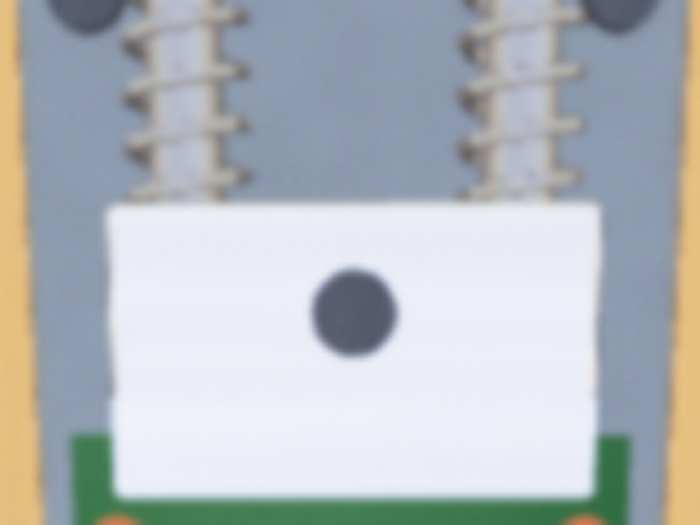

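Emit:
{"method": "drive_tool", "body": {
  "series": [
    [0, 1.5, 0, 0],
    [-0.1, 1.5, 0, 0],
    [0, 1.5, 0, 0],
    [-0.1, 1.5, 0, 0],
    [0, 1.5, 0, 0],
    [0, 1.5, 0, 0],
    [-0.1, 1, 0, 0],
    [0, 0, 0, 0]
  ]
}}

```text
time: 12.05
tool_pos: [519.5, -228.2, 28.5]
tcp_rot: [-3.141, 0.0, 1.598]
contact_force: [0.3, -6.9, -0.2]
grip_width: 54.9
```

Run:
```python
from h import *
o=readout.get_obs(); st(o); c=cap('wrist','w13')
crop('w13',185,60,325,165,5,'w13a')
heights('w13',[134,140,146,148,150,152,154,156,158,160,162,164,168,175,185])
```

```text
t 12.05 s 7.0 n -0.6 z 28.5 yaw 91.57 | F s -6.9 n -0.1 z -0.2 | M [-1.14 -0.21  0.01] w 54.9
134 s 68.0 z 52.04 sd 0.43
140 s 65.1 z 51.34 sd 0.22
146 s 62.2 z 50.96 sd 0.32
148 s 61.3 z 51.68 sd 0.71
150 s 60.4 z 51.83 sd 0.34
152 s 59.4 z 51.16 sd 0.53
154 s 58.5 z 51.76 sd 0.56
156 s 57.5 z 51.67 sd 0.57
158 s 56.5 z 51.15 sd 0.45
160 s 54.9 z 46.66 sd 0.30
162 s 54.0 z 47.45 sd 0.71
164 s 52.8 z 46.34 sd 0.30
168 s 50.9 z 47.23 sd 0.31
175 s 47.4 z 47.39 sd 0.46
185 s 42.3 z 47.97 sd 0.50
```

View pics/w13a.png

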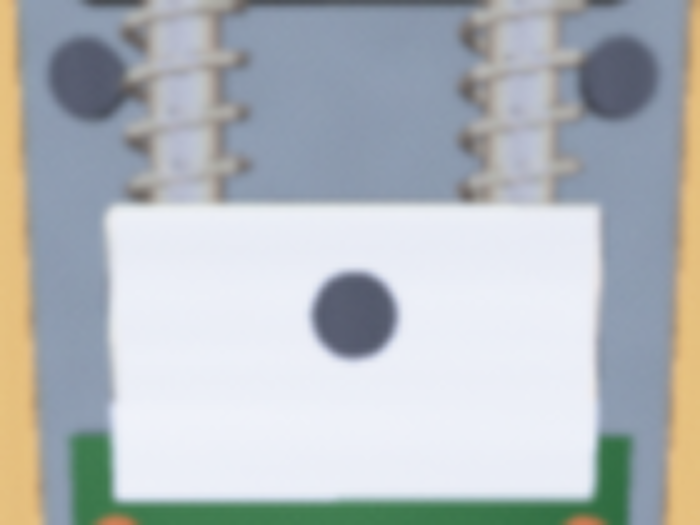

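Emit:
{"method": "drive_tool", "body": {
  "series": [
    [0, 1, 0, 0],
    [-0.1, 1, 0, 0],
    [0, 1, 0, 0],
    [0, 0.8, 0, 0],
    [0, 0.6, 0, 0],
    [0, 0, 0, 0],
    [0, 0, 0, 0]
  ]
}}

```text
time: 12.8
tool_pos: [519.4, -224.2, 28.4]
tcp_rot: [-3.141, 0.001, 1.598]
contact_force: [0.3, -8.5, -2.3]
grip_width: 55.4
```

Run:
```python
from h import *
o=readout.get_obs(); st(o); c=cap('wrist','w14'); cap('side','s14')
crop('w14',185,60,325,165,5,'w14a'); crop('s14',210,190,310,300,6,'s14a')
heights('w14',[134,140,146,150,154,156,158,160,162,164,168,175,185])
```

```text
t 12.80 s 10.9 n -0.6 z 28.4 yaw 91.56 | F s -8.5 n -0.1 z -2.3 | M [-1.46 -0.22  0.08] w 55.4
134 s 71.9 z 51.30 sd 0.47
140 s 69.1 z 51.95 sd 0.46
146 s 66.3 z 51.23 sd 0.75
150 s 64.4 z 51.81 sd 0.81
154 s 62.4 z 51.45 sd 0.53
156 s 61.4 z 51.16 sd 0.30
158 s 60.5 z 51.34 sd 0.33
160 s 58.9 z 46.95 sd 0.67
162 s 57.9 z 46.88 sd 0.66
164 s 56.9 z 47.18 sd 0.39
168 s 54.9 z 47.13 sd 0.40
175 s 51.3 z 47.20 sd 0.72
185 s 46.2 z 47.67 sd 0.40
```

View pics/w14a.png

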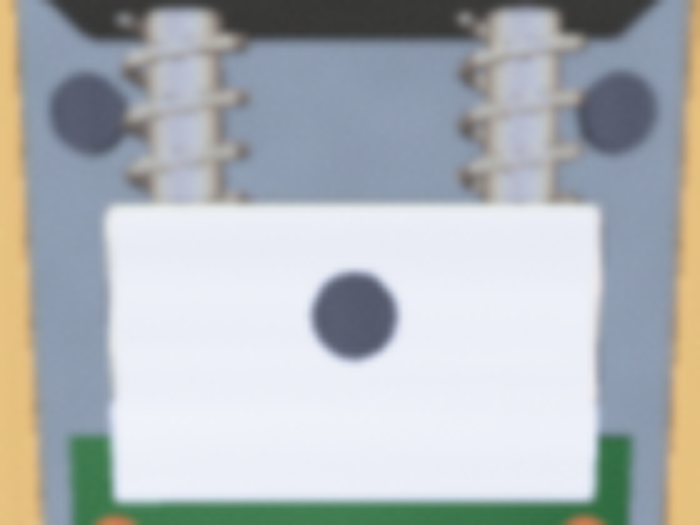

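View pics/s14a.png

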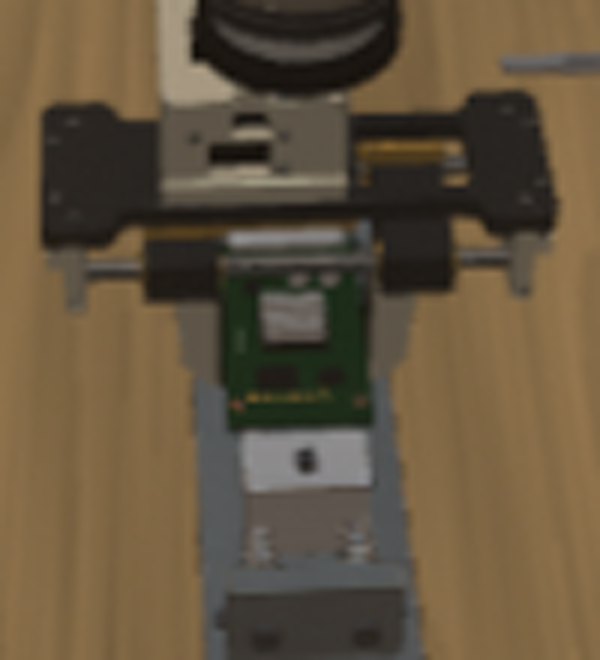

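Emit:
{"method": "drive_tool", "body": {
  "series": [
    [0, 0.6, 0, 0],
    [0, 0, -0.5, 0],
    [0, 0, -0.5, 0],
    [0, 0, 0, 0]
  ]
}}

```text
time: 13.3
tool_pos: [519.4, -223.8, 27.4]
tcp_rot: [-3.141, 0.001, 1.598]
contact_force: [0.2, -8.0, -1.8]
grip_width: 54.7
```

Run:
```python
from h import *
o=readout.get_obs(); st(o); c=cap('wrist','w15')
heights('w15',[140,150,156,158,160,162,164,168,175,180,185,190,195])
```

```text
t 13.30 s 11.4 n -0.6 z 27.4 yaw 91.56 | F s -8.0 n -0.0 z -1.8 | M [-1.5  -0.2   0.01] w 54.7
140 s 69.6 z 51.38 sd 0.37
150 s 65.0 z 51.71 sd 0.50
156 s 62.0 z 50.90 sd 0.54
158 s 61.2 z 51.96 sd 0.50
160 s 59.4 z 46.24 sd 0.52
162 s 58.5 z 46.83 sd 0.80
164 s 57.5 z 46.63 sd 0.92
168 s 55.5 z 47.11 sd 0.34
175 s 52.0 z 47.14 sd 0.98
180 s 49.4 z 46.99 sd 0.63
185 s 46.7 z 46.73 sd 0.43
190 s 44.5 z 48.35 sd 1.35
195 s 41.8 z 47.84 sd 4.20
```

Emit:
{"method": "drive_tool", "body": {
  "series": [
    [0, 0, -0.6, 0],
    [0, 0, -0.6, 0],
    [0, 0, 0, 0]
  ]
}}

```text
time: 13.65
tool_pos: [519.5, -223.8, 26.3]
tcp_rot: [-3.142, 0.001, 1.598]
contact_force: [-0.0, -9.4, -1.2]
grip_width: 54.6
```

Run:
```python
from h import *
o=readout.get_obs(); st(o); c=cap('wrist','w16'); cap('side','s16')
crop('w16',185,60,325,215,4,'w16a'); crop('s16',210,190,310,300,6,'s16a')
heights('w16',[140,150,156,158,160,162,164,168,175,180,185,190,195])
```

```text
t 13.65 s 11.4 n -0.7 z 26.3 yaw 91.56 | F s -9.4 n 0.3 z -1.2 | M [-1.43 -0.11  0.05] w 54.6
140 s 69.7 z 51.39 sd 0.77
150 s 65.1 z 51.87 sd 0.59
156 s 62.2 z 51.93 sd 0.86
158 s 61.2 z 51.56 sd 0.53
160 s 59.7 z 47.48 sd 2.13
162 s 58.5 z 46.48 sd 0.77
164 s 57.6 z 46.67 sd 0.64
168 s 55.5 z 46.14 sd 0.62
175 s 52.0 z 46.43 sd 0.33
180 s 49.5 z 46.63 sd 0.64
185 s 47.1 z 47.56 sd 48.15
190 s 44.5 z 47.57 sd 1.32
195 s 42.0 z 47.79 sd 3.49
```

View pics/s16a.png

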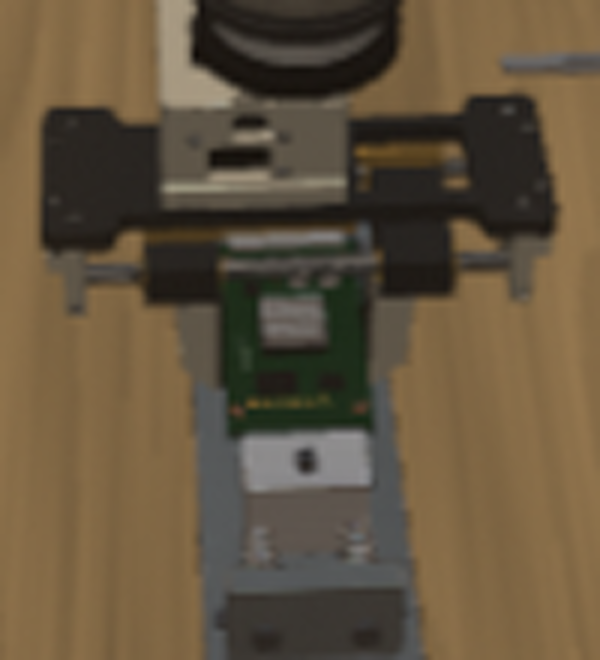

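Emit:
{"method": "drive_tool", "body": {
  "series": [
    [0, 0, -0.6, 0],
    [0, 0, -0.6, 0],
    [0, 0, 0, 0]
  ]
}}

```text
time: 14.05
tool_pos: [519.5, -223.8, 25.3]
tcp_rot: [3.142, 0.001, 1.598]
contact_force: [-0.7, -8.6, -0.6]
grip_width: 55.0
```

Emit:
{"method": "drive_tool", "body": {
  "series": [
    [0, 0, -0.5, 0],
    [0, 0, -0.5, 0],
    [0, 0, 0, 0]
  ]
}}

```text
time: 14.35
tool_pos: [519.5, -223.8, 24.4]
tcp_rot: [3.141, 0.001, 1.598]
contact_force: [-0.4, -9.5, 0.0]
grip_width: 55.0
```

Run:
```python
from h import *
o=readout.get_obs(); st(o); c=cap('wrist','w17'); cap('side','s17')
crop('w17',185,60,325,215,4,'w17a'); crop('s17',210,190,310,300,6,'s17a')
heights('w17',[140,150,156,158,160,162,164,168,175,180,185,190,195])
```

```text
t 14.35 s 11.3 n -0.7 z 24.4 yaw 91.56 | F s -9.5 n 0.6 z 0.0 | M [-1.36 -0.07  0.08] w 55.0
140 s 69.8 z 51.41 sd 0.42
150 s 65.2 z 51.33 sd 0.67
156 s 62.5 z 52.07 sd 0.69
158 s 61.5 z 51.85 sd 0.27
160 s 60.5 z 51.62 sd 45.99
162 s 58.7 z 46.10 sd 0.67
164 s 57.8 z 46.32 sd 0.34
168 s 55.8 z 46.24 sd 0.67
175 s 52.2 z 45.56 sd 0.36
180 s 49.8 z 46.45 sd 0.40
185 s 47.3 z 46.36 sd 0.46
190 s 44.6 z 45.89 sd 0.59
195 s 42.2 z 46.74 sd 4.04
```

View pics/s17a.png

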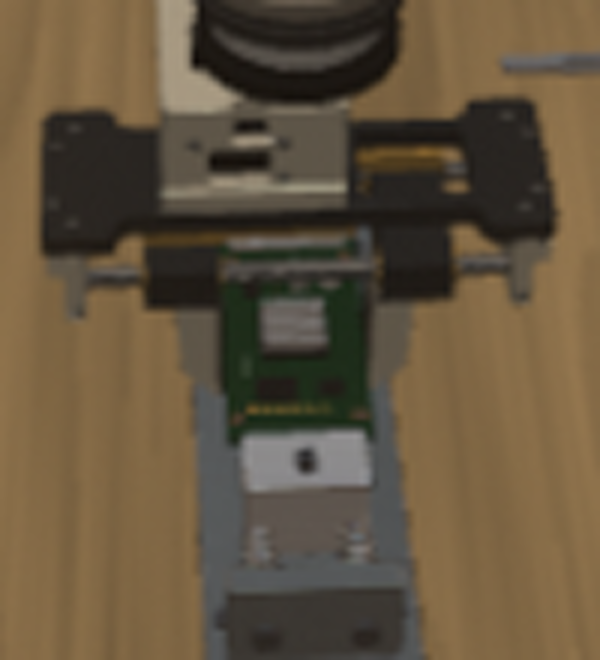

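View pics/w17a.png

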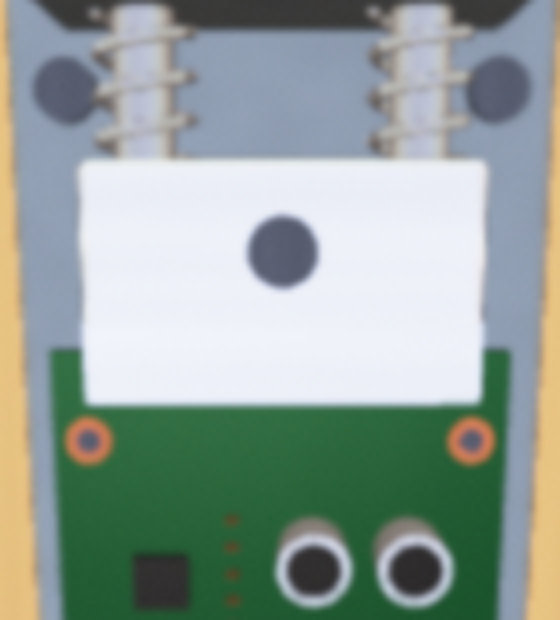

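The side view shows the -y end has dropped behind and below its lip: the lip now covers the board's edge, and the corners show at both sides. Board top is about level. Lowering the last bit until the ledge bears.

Emit:
{"method": "drive_tool", "body": {
  "series": [
    [0, 0, -0.4, 0],
    [0, 0, 0, 0]
  ]
}}

```text
time: 14.65
tool_pos: [519.5, -223.9, 24.1]
tcp_rot: [3.141, 0.001, 1.598]
contact_force: [-0.5, -9.2, 0.3]
grip_width: 55.0
```

Emit:
{"method": "drive_tool", "body": {
  "series": [
    [0, 0, -0.4, 0],
    [0, 0, 0, 0]
  ]
}}

```text
time: 14.85
tool_pos: [519.5, -223.9, 24.0]
tcp_rot: [3.141, 0.001, 1.598]
contact_force: [-1.8, -9.1, 3.4]
grip_width: 54.7
```

Run:
```python
from h import *
o=readout.get_obs(); st(o); c=cap('wrist','w18'); cap('side','s18')
crop('s18',225,230,295,280,10,'s18a')
heights('w18',[140,150,156,158,160,162,164,168,175,180,185,190,195])
```

```text
t 14.85 s 11.3 n -0.7 z 24.0 yaw 91.56 | F s -9.1 n 2.0 z 3.4 | M [-1.24  0.12  0.05] w 54.7
140 s 69.8 z 51.59 sd 0.68
150 s 65.2 z 51.57 sd 0.85
156 s 62.5 z 51.87 sd 0.67
158 s 61.5 z 51.66 sd 0.44
160 s 60.5 z 51.26 sd 0.69
162 s 58.8 z 45.86 sd 0.37
164 s 57.8 z 46.26 sd 0.62
168 s 55.9 z 46.75 sd 0.50
175 s 52.3 z 45.99 sd 0.46
180 s 49.7 z 45.83 sd 0.59
185 s 47.4 z 46.53 sd 0.47
190 s 44.8 z 46.38 sd 0.64
195 s 42.3 z 46.65 sd 3.71
```

View pics/s18a.png

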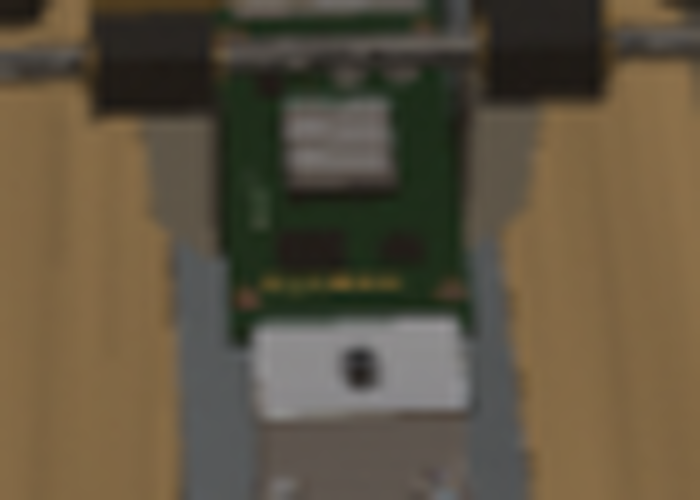

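Run:
```python
from h import *
np.set_printoptions(precision=2,suppress=True)
c=load('s18')
for row,z,thr in [(252,45.2,'g'),(255,45.2,'g'),(258,45.2,'g'),(260,45.2,'g'),(262,45.2,'g'),(264,51,'w'),(266,51,'w'),(268,51,'w'),(269,51,'w')]:
    r=c['image'][row].astype(float)
    if thr=='g': sig=r[:,1]-r[:,2]          # green minus red
    else: sig=r.min(1)
    print(row,np.round(sig[242:276]).astype(int))
```

```text
252 [ -9  -9  -9  -8  -6   7  14  15  10  10  13  11  12  11  11  11  11  13
  15  15  15  14  13  12  13  14  15  15  15  -1  -8  -8  -9 -15]
255 [ -7   3   0  -5  -4   5  15  14  14  15   7  -5  -4  -5  -5  -5  -5   3
  15  16  10   2  -3  -2  -3   6  15  15  14   9   4   2  -3 -18]
258 [-10   3   2   2   2   5   9   2   6  -6  -8   2   2   2  -3   1 -15 -18
  -5 -11  -3  -7  -5  11  15  15  10  -6 -10   3   6   2   2 -13]
260 [-10   1   2   2   2   5  -5 -19 -11   9  14  14  14  14  14  15  15  15
  14  15  15  14  14  14  14  14  14  10   9  14   7   3   2  -8]
262 [-12   1   2   2   3   6  13  12   9   7   6   6   7   6   6   6   5   4
   4   3   3   3   1  -2  -1  -1  -2  -2   2  12   5   3   3  -6]
264 [ 79  90  87  86  86  75  58  54 106 140 140 140 139 140 140 140 137 132
 119 118 134 140 140 141 141 141 141 141 129 100  82  82  83  82]
266 [ 78  88  87  87  87  85  85  84 117 143 138 139 138 138 138 139 126  89
  53  54  88 127 139 140 139 139 139 139 133 110  81  82  81  82]
268 [ 77  87  88  87  87  87  86  84  98 127 139 138 139 138 138 138 138 115
  68  67  95 127 138 138 138 138 137 138 141 123  82  82  82  82]
269 [ 72  83  87  87  87  86  86  84 100 127 136 136 136 136 136 136 136 136
 128 126 136 136 136 136 136 136 136 136 139 119  80  82  82  82]
```

Run:
```python
from h import *
np.set_printoptions(precision=2,suppress=True)
c=load('s18')
for a,b,row,z in [(247.4,271.9,262,45.2),(249.9,271.0,266,51),(249.9,271.1,264,51),(250,271.35,268.5,51)]:
    P=(onz(c,a,row,z)+onz(c,b,row,z))/2; q=P[:2]-C; print(row,P[:2],'s %.1f n %.2f'%(q@e,q@n), np.linalg.norm(onz(c,a,row,z)-onz(c,b,row,z)))
# wrist P end
c=load('w18'); cv2.imwrite('pics/w18a.png',cv2.resize(c['image'][85:170,185:325],None,fx=5,fy=5,interpolation=2))
```

```text
262 [ 520.56 -277.39] s -42.2 n -0.35 55.5189571544451
266 [ 521.67 -295.26] s -60.1 n -1.00 47.00073791129232
264 [ 521.99 -289.18] s -54.0 n -1.48 47.449895469238534
268.5 [ 521.91 -302.79] s -67.6 n -1.04 47.27734763335901
```

View pics/w18a.png

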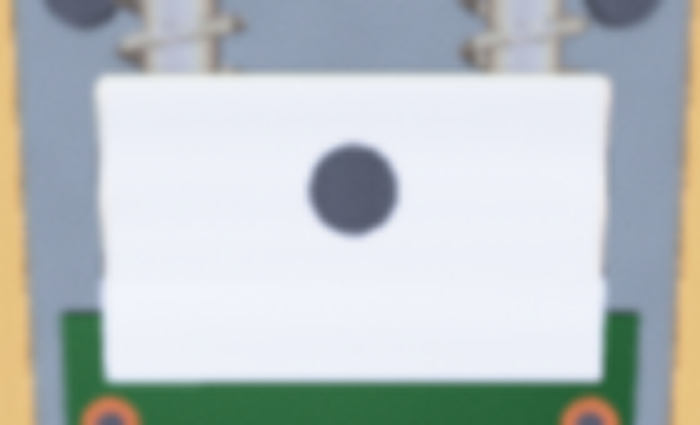

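Both ends now bear on the ledges (Fz +3.4 N), and the board is level and within 1 mm laterally. Easing it back under the -y lip.

Emit:
{"method": "drive_tool", "body": {
  "series": [
    [0, 0, 0.2, 0],
    [0.1, -1, 0, 0],
    [0.1, -1.2, 0, 0],
    [0.1, -1.2, 0, 0],
    [0.1, -1.2, 0, 0],
    [0.1, -1.2, 0, 0],
    [0.1, -1.2, 0, 0],
    [0, -1, 0, 0],
    [0, 0, 0, 0]
  ]
}}

```text
time: 15.85
tool_pos: [519.8, -231.0, 23.9]
tcp_rot: [-3.141, -0.0, 1.598]
contact_force: [-2.4, -4.9, 4.7]
grip_width: 54.6
```

Run:
```python
from h import *
o=readout.get_obs(); st(o); c=cap('wrist','w19'); cap('side','s19')
crop('s19',225,230,295,280,10,'s19a')
heights('w19',[140,150,156,158,160,162,164,168,175,180,185,190,195])
```

```text
t 15.85 s 4.2 n -0.8 z 23.9 yaw 91.56 | F s -4.9 n 2.5 z 4.7 | M [-0.73  0.22  0.11] w 54.6
140 s 62.6 z 51.63 sd 0.47
150 s 58.1 z 51.81 sd 0.39
156 s 55.2 z 51.46 sd 0.51
158 s 54.3 z 51.44 sd 0.79
160 s 53.3 z 51.24 sd 0.54
162 s 51.6 z 46.08 sd 0.68
164 s 50.5 z 45.47 sd 0.66
168 s 48.7 z 46.35 sd 0.38
175 s 45.0 z 45.47 sd 0.66
180 s 42.7 z 46.12 sd 0.37
185 s 40.1 z 46.06 sd 0.54
190 s 37.5 z 46.05 sd 0.78
195 s 35.2 z 46.98 sd 3.87
```

View pics/s19a.png

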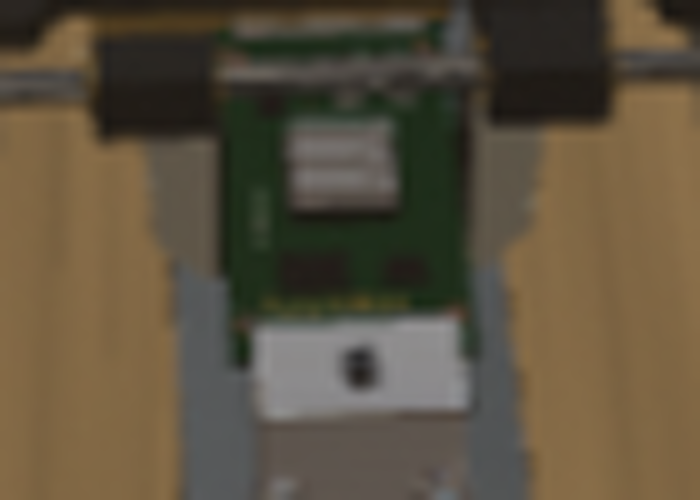

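Emit:
{"method": "drive_tool", "body": {
  "series": [
    [0, 0, 0.3, 0],
    [0, -1, 0, 0],
    [0, -1, 0, 0],
    [0.1, -1, 0, 0],
    [0, -0.6, 0, 0],
    [0, 0, 0, 0]
  ]
}}

```text
time: 16.55
tool_pos: [519.8, -234.0, 23.9]
tcp_rot: [-3.141, -0.001, 1.598]
contact_force: [-1.4, -1.2, 2.0]
grip_width: 54.8
```

Run:
```python
from h import *
o=readout.get_obs(); st(o); c=cap('wrist','w20'); cap('side','s20')
crop('s20',225,220,295,280,10,'s20a');crop('w20',185,60,325,215,4,'w20a')
heights('w20',[140,150,156,158,160,162,164,168,175,180,185,190,195])
```

```text
t 16.55 s 1.1 n -0.8 z 23.9 yaw 91.56 | F s -1.2 n 1.4 z 2.0 | M [-0.04  0.17  0.11] w 54.8
140 s 59.5 z 51.53 sd 0.22
150 s 55.0 z 51.63 sd 0.50
156 s 52.2 z 51.74 sd 0.53
158 s 51.3 z 51.81 sd 0.84
160 s 50.2 z 50.68 sd 2.54
162 s 48.6 z 46.39 sd 0.45
164 s 47.5 z 45.87 sd 0.76
168 s 45.6 z 46.28 sd 0.59
175 s 42.0 z 45.72 sd 0.57
180 s 39.6 z 46.17 sd 0.78
185 s 37.0 z 45.99 sd 0.43
190 s 34.4 z 45.95 sd 0.80
195 s 31.9 z 46.17 sd 4.30
```

View pics/s20a.png

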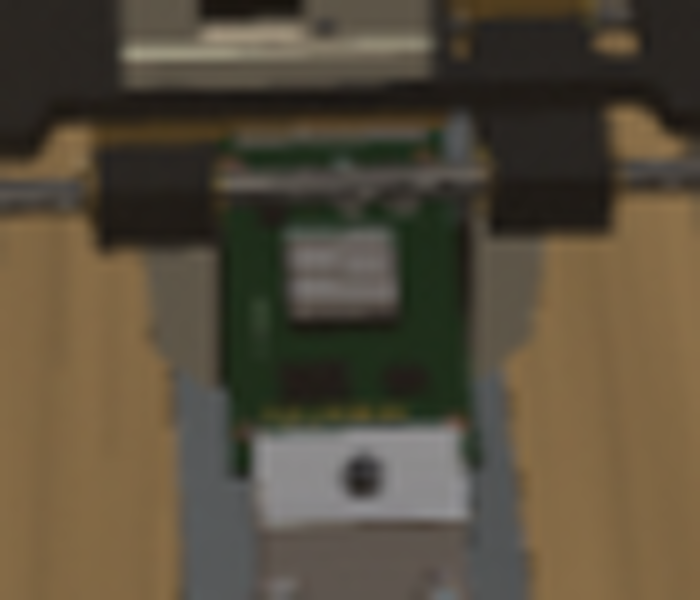

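View pics/w20a.png

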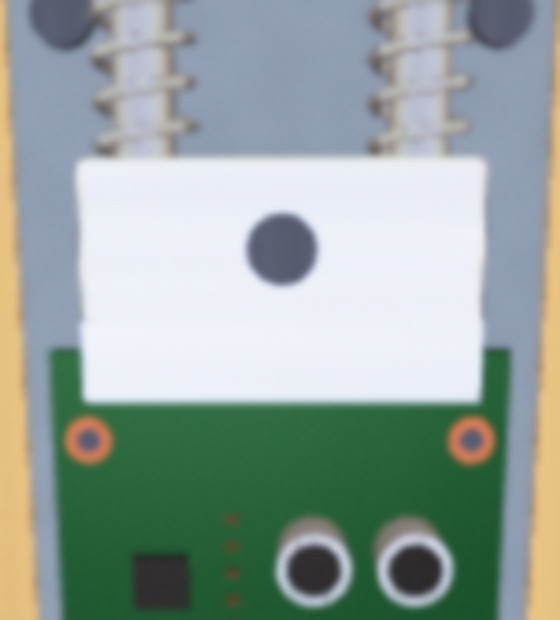

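Emit:
{"method": "drive_tool", "body": {
  "series": [
    [0, -0.5, 0.1, 0],
    [0, -0.5, 0.1, 0],
    [0, 0, 0, 0],
    [0, 0, 0, 0]
  ]
}}

```text
time: 17.05
tool_pos: [519.9, -235.2, 24.0]
tcp_rot: [-3.141, -0.001, 1.598]
contact_force: [-1.2, 0.6, -2.7]
grip_width: 55.0
```

Run:
```python
from h import *
o=readout.get_obs(); st(o); c=cap('wrist','w21')
heights('w21',[140,150,156,158,160,162,164,168,175,180,185])
```

```text
t 17.05 s -0.0 n -0.8 z 24.0 yaw 91.56 | F s 0.7 n 1.2 z -2.7 | M [0.09 0.14 0.07] w 55.0
140 s 58.4 z 51.44 sd 45.92
150 s 53.8 z 51.59 sd 0.54
156 s 51.0 z 51.35 sd 0.90
158 s 50.1 z 51.72 sd 0.38
160 s 48.3 z 45.82 sd 0.78
162 s 47.3 z 45.80 sd 0.38
164 s 46.4 z 46.38 sd 47.84
168 s 44.4 z 46.18 sd 0.51
175 s 40.9 z 45.96 sd 0.72
180 s 38.4 z 46.33 sd 0.31
185 s 35.9 z 46.31 sd 0.66
```

Emit:
{"method": "drive_tool", "body": {
  "series": [
    [0, 0.3, -0.15, 0],
    [0, 0, 0, 0],
    [0, 0, 0, 0]
  ]
}}

```text
time: 17.4
tool_pos: [519.9, -235.1, 24.1]
tcp_rot: [-3.141, -0.0, 1.598]
contact_force: [-2.3, -0.4, -2.8]
grip_width: 55.1
```

Emit:
{"method": "drive_tool", "body": {
  "series": [
    [0, 0, 0, 0],
    [0, 0, 0, 0],
    [0, 0, 0, 0],
    [0, 0, 0, 0],
    [0, 0, 0, 0],
    [0, 0, 0, 0]
  ],
  "hand": 0
}}

```text
time: 18.0
tool_pos: [520.4, -235.3, 24.4]
tcp_rot: [3.141, 0.0, 1.598]
contact_force: [0.3, -0.9, -0.5]
grip_width: 91.2
```

Run:
```python
from h import *
o=readout.get_obs(); st(o); c=cap('wrist','w22')
heights('w22',[140,150,156,158,160,162,164,168,175,180,185])
```

```text
t 18.00 s -0.1 n -1.3 z 24.4 yaw 91.56 | F s -0.9 n -0.2 z -0.5 | M [ 0.03 -0.14 -0.02] w 91.2
140 s 58.3 z 51.12 sd 0.57
150 s 53.7 z 51.51 sd 0.48
156 s 50.9 z 51.42 sd 0.54
158 s 49.9 z 51.43 sd 0.54
160 s 48.2 z 46.16 sd 0.61
162 s 47.2 z 45.73 sd 0.57
164 s 46.2 z 45.80 sd 0.37
168 s 44.3 z 46.39 sd 0.48
175 s 40.7 z 46.06 sd 0.65
180 s 38.2 z 45.97 sd 0.35
185 s 35.5 z 45.43 sd 0.70
```

View pics/w22.png

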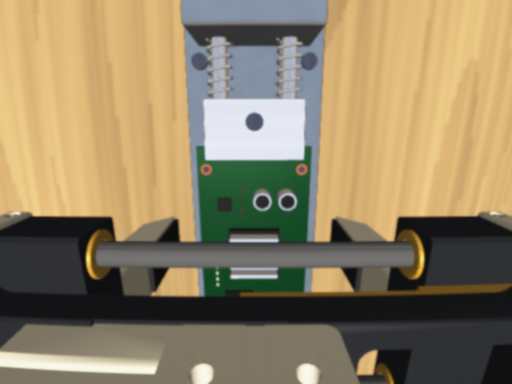

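The fingers are open and clear, and the board sits under the lip (lip edge row 159). Retreating upward and back for a full check.

Emit:
{"method": "drive_tool", "body": {
  "series": [
    [0, 0, 5, 0],
    [0, 0, 15, 0],
    [0, 0, 35, 0],
    [0, 0, 45, 0],
    [0, 0, 45, 0],
    [0, -30, 40, 0],
    [0, -40, 15, 0],
    [0, 0, 0, 0],
    [0, 0, 0, 0],
    [0, 0, 0, 0]
  ]
}}

```text
time: 19.05
tool_pos: [519.8, -304.2, 223.4]
tcp_rot: [-3.14, -0.002, 1.598]
contact_force: [-0.3, 0.0, 0.6]
grip_width: 91.8
```

Run:
```python
from h import *
o=readout.get_obs(); st(o); c=cap('wrist','w23'); cap('side','s23')
crop('w23',205,0,305,218,3.6,'w23a');crop('s23',200,200,320,310,6,'s23a')
c=load('w23')
for u in (230,255,280):
  print(u,[ (v,*np.round([ (dp(c,u,v)[:2]-C)@e, dp(c,u,v)[2]],1)) for v in range(48,190,6)])
```

```text
t 19.05 s -69.0 n 1.1 z 223.4 yaw 91.57 | F s 0.0 n 0.3 z 0.6 | M [-0.04 -0.08  0.02] w 91.8
230 [(48, np.float64(83.4), np.float64(10.3)), (54, np.float64(76.3), np.float64(11.2)), (60, np.float64(69.7), np.float64(9.8)), (66, np.float64(62.6), np.float64(10.2)), (72, np.float64(55.6), np.float64(10.4)), (78, np.float64(48.5), np.float64(10.6)), (84, np.float64(41.4), np.float64(9.8)), (90, np.float64(34.3), np.float64(8.7)), (96, np.float64(26.9), np.float64(11.2)), (102, np.float64(19.6), np.float64(10.7)), (108, np.float64(12.3), np.float64(10.9)), (114, np.float64(4.9), np.float64(11.6)), (120, np.float64(-2.6), np.float64(11.9)), (126, np.float64(-10.1), np.float64(11.4)), (132, np.float64(-17.8), np.float64(10.1)), (138, np.float64(-25.4), np.float64(11.3)), (144, np.float64(-33.2), np.float64(10.5)), (150, np.float64(-40.9), np.float64(11.1)), (156, np.float64(-48.8), np.float64(11.2)), (162, np.float64(-56.9), np.float64(10.5)), (168, np.float64(-64.9), np.float64(10.8)), (174, np.float64(-72.9), np.float64(11.6)), (180, np.float64(-81.5), np.float64(9.3)), (186, np.float64(
[... 1398 characters left out ...]
.7)), (96, np.float64(24.3), np.float64(45.2)), (102, np.float64(17.7), np.float64(45.9)), (108, np.float64(11.0), np.float64(46.7)), (114, np.float64(4.3), np.float64(47.5)), (120, np.float64(-2.4), np.float64(45.9)), (126, np.float64(-9.2), np.float64(47.6)), (132, np.float64(-16.1), np.float64(46.2)), (138, np.float64(-23.1), np.float64(46.1)), (144, np.float64(-30.0), np.float64(46.6)), (150, np.float64(-41.0), np.float64(10.1)), (156, np.float64(-48.9), np.float64(10.6)), (162, np.float64(-56.9), np.float64(10.0)), (168, np.float64(-64.8), np.float64(11.3)), (174, np.float64(-73.3), np.float64(9.1)), (180, np.float64(-81.3), np.float64(10.4)), (186, np.float64(-89.4), np.float64(11.4))]
```

View pics/w23a.png

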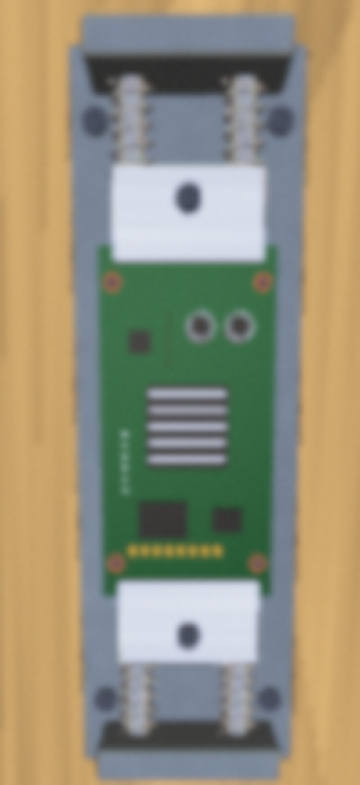

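View pics/s23a.png

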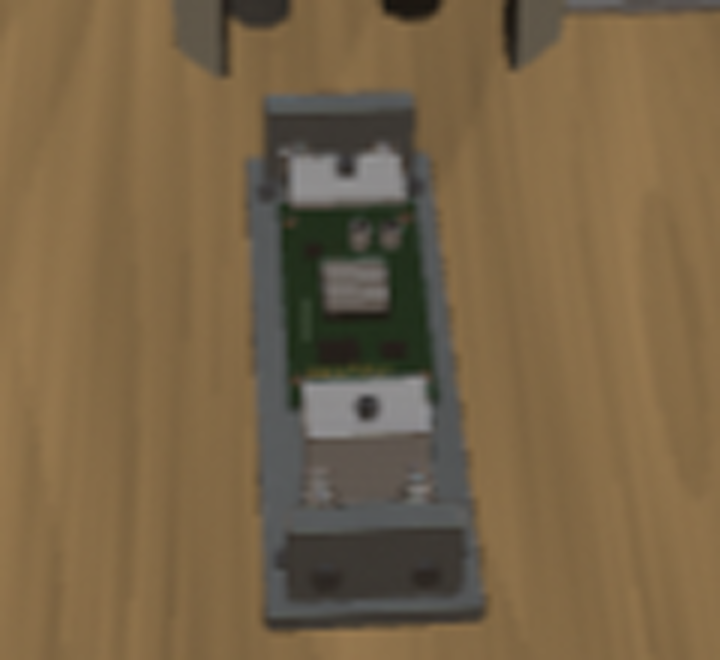

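Run:
```python
from h import *
c=load('w23')
for nm,us,v,z in [('far lip',(111,267),262,51),('near lip',(117,259),580,51),('far jaw back',(112,265),165,51),('near jaw back',(119,257),663,51),('board far',(100,277),247,45.2),('board near',(104,270),595,45.2)]:
    P=[onz(c,205+u/3.6-.36,v/3.6-.36,z)[:2]-C for u in us]; m=(P[0]+P[1])/2; print(nm,'s %.1f n %.1f'%(m@e,m@n))
o=readout.get_obs(); st(o)
job.close_job()
```

```text
far lip s 48.9 n 0.2
near lip s -49.3 n 0.3
far jaw back s 76.7 n 0.4
near jaw back s -77.2 n 0.3
board far s 54.2 n 0.3
board near s -55.2 n 0.6
t 19.15 s -68.8 n 0.8 z 223.4 yaw 91.62 | F s 0.6 n -0.0 z 0.3 | M [-0.03 -0.1   0.01] w 92.0
the job is handed in; nothing more can be done
```

The long green board is clamped in the vice, parts side up, and the job was handed in at about 19 s of the 72 s allowed.

**How it went:** I took the board off the foam by its long edges. Since the tool cannot tilt, I tipped the board in the grip against the -y jaw's lip. Then I:
1. tucked the +y end under its lip and pushed that jaw back about 14 mm;
2. lowered the other end inside the -y lip onto its ledge;
3. eased the board back about 11 mm in slow steps and let go.

**Last checks:**
- **Held:** the pictures show both ends under their lips. The lip edges lie at +48.9 and -49.3 mm along the vice, so both jaws are pushed back about 3 mm, slightly under the nominal 3.5 mm.
- **Centred:** the board is within about 0.5 mm of the vice centre along its length, and about 0.3 mm off the jaws across it.
- **Level:** the board's top reads about 45–46 mm high along its length, with about 1 mm of depth noise.
- **Gentle:** no force reading at the end of a move passed about 10 N, and the jaw moved at about 15 mm/s.
- **Bystanders:** I went near no other object and saw no contact, but I did not compare before and after pictures of them.

**Disagreements:** the camera's sideways readings were off by about 1.4 mm close up, so I centred the board by comparing it with the jaws directly. While easing back, I also saw up to 2.5 N of sideways and 4.7 N of vertical force. I reduced the vertical force before letting go, leaving about 2 to 3 N each way.

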